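# Carry the mended tile to the lot stand on the lifter

### The job

The blue tile has just been glued, so do not touch it with the gripper: slide the steel lifter under it, lift it clear of its rest and carry it level to the empty yellow stand. Set it squarely and centrally on that stand's two runners, pull the lifter out from under it and lay the lifter flat on the table, clear of the stand. Leave the brown tile where it is.

Things in the scene. Friction and masses are not known exactly. Their poses are not given: they have to be found in the camera images.
- lifter_grip (a point): Lifter, flat on the table: dark steel blade 210 long, 48 wide, 3 thick, black bridge handle over its rear. Point: centre of the handle bar (86 long on x, 22 wide, 28 tall; grasp across y), 63 mm above the blade's underside. x: to the blade tip, 165 mm ahead; rear end 45 mm behind; z up. Posts 34 mm ahead and behind join both: room for a tile is 40 to 165 mm ahead. 250 g.
- tile_blue: Navy blue square tile, cream flower pattern, 110 x 110 x 8 mm, about 190 g, loose on the runners of a grey rest (fixed, shaped exactly as the yellow stand). Origin: centre of its underside, 22 mm above the table; z up. Its x axis lies within 5 degrees of the open channel beneath it and points roughly away from the robot.
- lot_stand: Empty fixed stand: yellow board 110 (x) x 130 (y) x 4 mm, two felt-topped wooden runners along x, 110 long, 26 wide, centred at y = +-47, tops 22 mm above the table. Between them a channel along x, 68 wide, free from 4 to 22 mm above the table, open at both ends. Origin: centre of its underside, on the table; z up; x roughly away from the robot.
- tile_brown: Bystander, to be left alone: terracotta tile with a cream pattern, same size as the blue one, on another grey rest. Origin: centre of its underside.
Not all that is in view belongs to the job. What is meant by the tile_blue is not turquoise, and is the larger of those in its own colour. Of the things shaped like the part that bears lifter_grip, the dark steel one is meant.

How it is judged:
By the outcome, as a careful person would: the job done as asked, in the order asked, and still so for the second after the job is handed in, with the robot touching nothing.
It also fails if it takes over 64 s, if anything falls off the work surface, if the arm or the gripper's body presses on something with over 40 N, if the wrist force passes 120 N, or if a joint passes its speed limit or range.

### The arm

A 6-joint arm with a two-finger parallel gripper is mounted at the origin on the work surface. World frame = base frame: x ahead of the robot, y to its left, z up, the work surface at z = 0. Lengths are in m, angles in rad, forces in N, time in s.
With the tool pointing down it reaches from about 0.375 to 0.9 m from the base axis. Payload 3.1 kg.
Tool frame: the origin (TCP) lies between the finger pads; the fingertips stand 11 mm ahead of it and the grasp point (between the pads) lies 8 mm behind it; z points along the fingers, y is the direction in which the jaws open and shut (so a half turn about z gives the same grasp; the last joint's range is limited). The gripper opens to 85 mm and grips with 20 to 120 N. Pads are 22 mm wide; open, the fingers measure 114 mm over their backs; the gripper's body (76 mm by 85 mm) begins 54 mm behind the grasp point. The pads swing forward as they close: fully open they stand 13 mm farther back than shut.
Start: joints at [-1.294, 0.527, 1.433, -0, 1.181, -0.178], TCP at [0.275, -0.561, 0.242] pointing down, gripper open.
Joint ranges: [-3.08, 3.08], [-0.75, 2.2], [0.22, 2.44], [-1.43, 4.57], [0, 2.65], [-2.85, 2.85]. Speed limits (rad/s): [2.79, 2.79, 3.14, 3.14, 3.14, 3.14].

### API

Orientations are given as a unit quaternion [x, y, z, w].
In Python, from station import manip gives the robot as it stands.
- The arm moves only by the tool move_arm, never from a script. Its argument "deltas" is a list of rows, each a list of 5 numbers: the shift along the tool's x, y, z in units of 40 cm (1.0 is 40 cm), then the turn about the tool's z in units of 0.5 rad (1.0 is 0.5 rad), then the opening in per cent of the stroke, from 0 (shut) to 100 (fully open). In form: [[x, y, z, twist, grip], ...]. A call has exactly 8 rows; each row is the pose to reach, as a shift and turn from the pose commanded when the call began, along the tool's axes at that moment; what a row does not reach only later rows make up. A row lasts 1/12 s, in which the tool goes at most 41.7 mm and 7.16 degrees, less where a joint would pass 70% of its speed; a pose out of reach is approached as far as the arm can. A call with a number of a shift or a turn outside -1 to 1 is refused whole. A call with a gripper value outside its range is refused whole. The fingers move at their own pace and stop on an object; "force" is the grip in N (left out, the last holds). Time passes only in rows, so rows that repeat a pose let the fingers close, or fill a call up. It gives the time, the measured TCP pose, the force and the opening at its end, in the units of the state.
- manip.sense(): the state, without advancing time (a new reading comes with each control period).
- manip.snapshot(name): name is "side" or "top" or "wrist"; returns (picture, depth): 400x640x3 uint8, red, green, blue; 400x640 float32, m along the optical axis (not along the pixel's ray), 0 where there is no reading.
- manip.get_calibration(name): a dict with "vfov" (degrees; the focal length in pixels is half the picture's height over the tangent of half this angle, whatever the lens; pixels are square), "cx", "cy" (the principal point, pixels), "pose" (4x4, takes a point from camera to world coordinates). Camera axes: x right, y down, z forward; pixel columns grow to the right and rows downward; lengths in m; the calibration is good to about 2 mm. A picture is of the moment at which its call begins: read the wrist's pose just before it. get_calibration takes no time and is no camera call; for the wrist camera it gives the pose at the moment of the call.
- manip.sign_off(): hands the job in, once; it reports no verdict.
The state is a dict: "t": time; "q": joint angles; "qd": joint speeds; "tau": joint torques, N m; "tcp_pos": TCP position; "tool_rot": TCP orientation; "force": force on the tool from outside, world axes, zero at the start; "ft_torque": the same for the moment, N m; "finger_gap": opening from 0.0 (shut) to 1.0 (fully open).
Only numpy, scipy, OpenCV 4.12 (cv2) and the standard library are available. Lean on these libraries where they do the work, as an engineer would, in place of code of your own. Each camera call takes 0.05 s, during which the arm holds its last target.

## Working session

There is one attempt and no reset: what is moved stays moved. The work goes in short steps, Python scripts to look and compute and a tool call to move; the robot and the scene stay as the last step left them, time stands still between calls to the robot, and variables do not carry over. Pictures are saved under pics/ and viewed, and the job is handed in when it is done.

Besides the shell and the picture viewer there is one more tool, called after "Emit:" as name([rows], argument=value, ...), one row to a line, values as JSON. move_arm: Moves the arm, as the interface text tells. Its arguments: {"type":"object","properties":{"deltas":{"type":"array","items":{"type":"array","items":{"type":"number"}}},"force":{"type":"number"}},"required":["deltas"]}

```bash
ls; mkdir -p pics
cat > h.py <<'E'
import numpy as np, cv2
from station import manip
def snap(n,f=None):
    c=manip.get_calibration(n); p,d=manip.snapshot(n)
    if f: cv2.imwrite('pics/'+f+'.png',p[:,:,::-1]); np.savez('pics/'+f+'.npz',p=p,d=d,pose=c['pose'],k=[c['vfov'],c['cx'],c['cy']])
    return p,d,c
def load(f):
    z=np.load('pics/'+f+'.npz'); k=z['k']; return z['p'],z['d'],dict(vfov=k[0],cx=k[1],cy=k[2],pose=z['pose'])
def F(c): return 200/np.tan(np.radians(c['vfov'])/2)
def ray(c,uv,z):
    uv=np.atleast_2d(np.asarray(uv,float)); f=F(c); T=np.array(c['pose'])
    r=np.c_[(uv[:,0]-c['cx'])/f,(uv[:,1]-c['cy'])/f,np.ones(len(uv))]@T[:3,:3].T
    return T[:3,3]+r*((z-T[2,3])/r[:,2])[:,None]
def cloud(c,d):
    f=F(c);T=np.array(c['pose']);v,u=np.mgrid[0:400,0:640]
    P=np.stack([(u-c['cx'])/f*d,(v-c['cy'])/f*d,d],-1)
    return P@T[:3,:3].T+T[:3,3]
def proj(c,P):
    T=np.array(c['pose']);q=(np.atleast_2d(P)-T[:3,3])@T[:3,:3];f=F(c)
    return np.c_[q[:,0]/q[:,2]*f+c['cx'],q[:,1]/q[:,2]*f+c['cy']]
E
python3 - <<'E'
from h import *
for n in('top','side','wrist'):
    p,d,c=snap(n,n+'0'); print(n,c)
print(manip.sense())
E
```

```text
pics
top {'vfov': 48.853985617715985, 'cx': 315.2961218932906, 'cy': 204.20280432955937, 'pose': array([[-0.01140618, -0.99751356,  0.06954559,  0.37991317],
       [-0.99975189,  0.01270725,  0.01829464, -0.0781855 ],
       [-0.01913289, -0.06931966, -0.99741101,  1.42049634],
       [ 0.        ,  0.        ,  0.        ,  1.        ]])}
side {'vfov': 51.15935672092523, 'cx': 326.90910874621954, 'cy': 197.73533947002534, 'pose': array([[-0.99984089,  0.00977352,  0.01492245,  0.43507389],
       [-0.00211893,  0.76554957, -0.64337343,  0.69625656],
       [-0.0177119 , -0.64330268, -0.76540705,  1.00568833],
       [ 0.        ,  0.        ,  0.        ,  1.        ]])}
wrist {'vfov': 58.67371468799386, 'cx': 315.2263472473751, 'cy': 207.49990997539612, 'pose': array([[ 0.43810345, -0.8661308 , -0.24058843,  0.33475142],
       [-0.89892032, -0.42294144, -0.11429263, -0.53126395],
       [-0.00276245,  0.26634182, -0.96387468,  0.37274211],
       [ 0.        ,  0.        ,  0.        ,  1.        ]])}
{'t': 0.15, 'q': array([-1.29447228e+00,  5.28256605e-01,  1.43361841e+00,  2.40342073e-05,
        1.18139722e+00, -1.78499485e-01]), 'qd': array([-0.00049797, -0.0017625 , -0.00414952,  0.00195393, -0.00273681,
       -0.00029668]), 'tau': array([ 1.01742075e-04, -4.42744160e+01, -1.78276706e+01, -3.77129136e-04,
        5.53983773e-03, -2.40168077e-05]), 'tcp_pos': array([ 0.27444968, -0.56092469,  0.24155264]), 'tool_rot': array([ 9.74253880e-01,  2.25452152e-01, -2.99594638e-05, -8.39331903e-04]), 'force': array([-0.05527329,  0.41209455, -0.22947244]), 'ft_torque': array([ 0.01887884, -0.02075926, -0.01298496]), 'finger_gap': 1.0028729487828467}
```

View pics/top0.png

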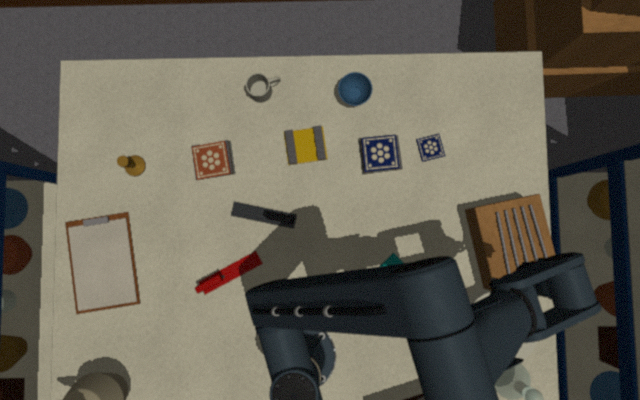

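View pics/side0.png

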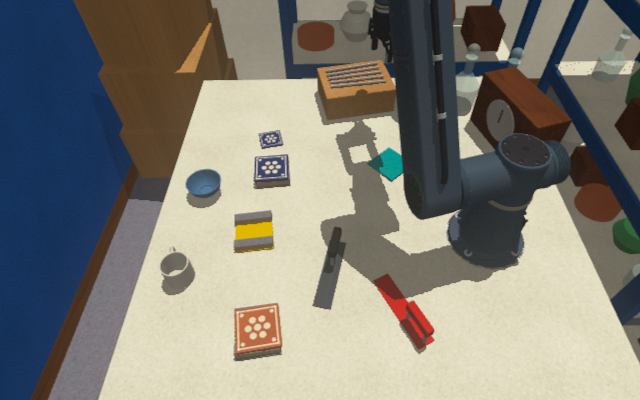

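View pics/wrist0.png

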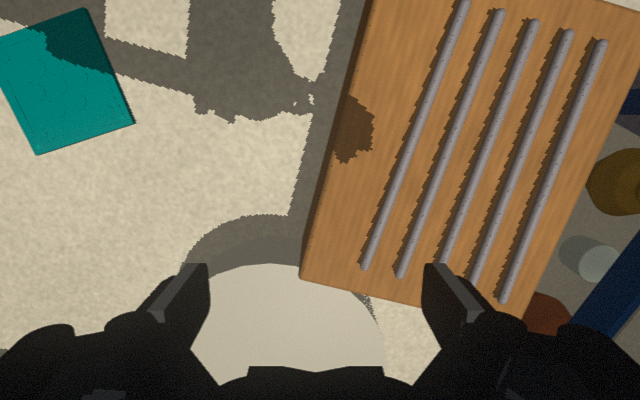

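```bash
cat > m.py <<'E'
from h import *
def rect(mask,c,z,name,amin=80):
    n,l,s,_=cv2.connectedComponentsWithStats(mask.astype(np.uint8))
    for i in range(1,n):
        if s[i,4]<amin: continue
        v,u=np.where(l==i); P=ray(c,np.c_[u,v],z)[:,:2]
        (cx,cy),(w,h),a=cv2.minAreaRect((P*1000).astype(np.float32))
        print(name,'px',s[i,:5],'c',round(cx,1),round(cy,1),'wh',round(w),round(h),'ang',round(a,1))
E
python3 - <<'E'
from m import *
for n in('top','side'):
    p,d,c=load(n+'0'); hsv=cv2.cvtColor(p,cv2.COLOR_RGB2HSV);H,S,V=[hsv[...,i].astype(int) for i in range(3)]
    W=cloud(c,d); ok=d>0
    tab=ok&(W[...,0]>.2)&(W[...,0]<.9)&(abs(W[...,1])<.6)
    print(n,'table z',np.median(W[...,2][tab]))
    rect(tab&(W[...,0]>.55)&(H>112)&(H<128)&(S>100),c,.030,'blue')
    rect(tab&(H>20)&(H<30)&(S>200),c,.004,'yellow')
    rect(tab&((H<10)|(H>174))&(S>120),c,.030,'red')
    rect(tab&(W[...,0]>.3)&(V<75)&(W[...,2]>-.02)&(W[...,2]<.1),c,.003,'dark')
    print(W[...,2][tab&(H>112)&(H<128)&(S>100)&(W[...,0]>.55)].mean())
E
```

```text
top table z 0.002804156204558872
blue px [366 141  28  25 125] c 626.9 -248.1 wh 97 62 ang 45.5
yellow px [294 129  23  33 590] c 671.6 -20.7 wh 102 63 ang 6.7
red px [197 153  24  21 102] c 605.9 295.9 wh 90 44 ang 55.0
red px [195 251  67  42 969] c 261.4 226.8 wh 46 223 ang 27.4
dark px [335  73  37  33 411] c 851.3 -182.0 wh 98 117 ang 44.7
dark px [248  75  20  10  87] c 894.8 132.9 wh 63 29 ang 85.9
dark px [247  90  24  12  89] c 837.0 128.8 wh 33 76 ang 6.6
dark px [359 138  42  35 184] c 641.4 -262.0 wh 114 124 ang 6.0
dark px [366 139  28  28 324] c 644.8 -263.7 wh 85 85 ang 4.5
dark px [421 138  20  19 130] c 659.8 -427.6 wh 57 56 ang 9.6
dark px [226 141   8  33  90] c 637.0 225.6 wh 107 12 ang 9.5
dark px [459 200  30  60 780] c 390.4 -556.4 wh 188 84 ang 1.7
dark px [ 232  202   96   59 2207] c 394.4 64.8 wh 307 187 ang 89.4
dark px [392 221  68  38 792] c 361.1 -402.9 wh 117 212 ang 1.7
dark px [339 233  66  27 733] c 342.5 -230.1 wh 207 83 ang 89.4
0.023514976818352216
side table z 0.0007628965429729018
blue px [258 158  26  19 200] c 638.5 -256.9 wh 82 82 ang 4.0
yellow px [236 221  37  18 491] c 670.0 -24.9 wh 105 51 ang 7.6
red px [ 374  274   60   75 1575] c 260.3 235.8 wh 61 203 ang 27.9
red px [249 310  27  25 133] c 603.3 263.4 wh 44 83 ang 44.0
red px [240 332  36  15 168] c 620.3 314.6 wh 34 85 ang 87.8
dark px [324 227  22  46 448] c 429.1 45.2 wh 155 45 ang 78.1
0.02508442732411656
```

Run:
```python
from m import *
for n in('top','side'):
    p,d,c=load(n+'0'); W=cloud(c,d); V=p.max(-1)
    r=(d>0)&(W[...,0]>.36)&(W[...,0]<.52)&(W[...,1]>-.08)&(W[...,1]<.2)&(V<80)
    for lo,hi in((.05,.1),):
        m=r&(W[...,2]>lo)&(W[...,2]<hi); Q=W[m]; print(n,m.sum(),Q.mean(0),Q.min(0),Q.max(0))
        v,u=np.where(m); P=ray(c,np.c_[u,v],.077); print(cv2.minAreaRect((P[:,:2]*1000).astype(np.float32)))
```

```text
top 201 [0.43343626 0.05665658 0.07680344] [0.41694145 0.015174   0.06147565] [0.45179347 0.09893919 0.08507566]
((433.3463134765625, 55.96479797363281), (86.73536682128906, 21.866971969604492), 77.46308898925781)
side 255 [0.43410427 0.06728259 0.07335834] [0.41708724 0.01856033 0.05228331] [0.45292885 0.10421858 0.08115329]
((434.0287780761719, 67.47439575195312), (97.24147033691406, 23.414371490478516), 77.36454772949219)
```

Run:
```python
import cv2
p=cv2.imread('pics/side0.png')[200:330,280:400]; cv2.imwrite('pics/s0c.png',cv2.resize(p,None,fx=4,fy=4,interpolation=2))
```

```text
(no output)
```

View pics/s0c.png

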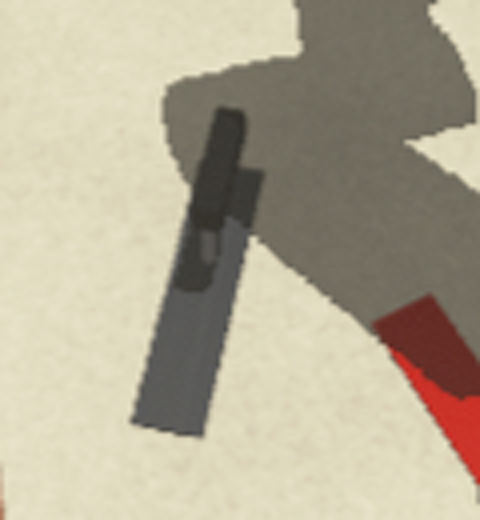

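Emit:
move_arm([
  [0.03,-0.04,0,-0.08,100],
  [0.1,-0.12,0,-0.2,100],
  [0.18,-0.21,0,-0.35,100],
  [0.26,-0.31,0,-0.5,100],
  [0.34,-0.41,0,-0.65,100],
  [0.41,-0.5,0,-0.8,100],
  [0.47,-0.57,0,-0.92,100],
  [0.5,-0.6,0,-1.0,100],
])

```text
t: 0.82
tcp_pos: [0.3482, -0.2566, 0.2422]
tool_rot: [0.888, 0.46, 0.0, -0.0]
force: [1.0, -0.6, 0.5]
finger_gap: 0.998
```

```bash
cat >> m.py <<'E'
from scipy.spatial.transform import Rotation as R
def st():
    s=manip.sense(); r=R.from_quat(s['tool_rot']).as_matrix(); yaw=np.degrees(np.arctan2(r[1,0],r[0,0]))
    print('t %.2f'%s['t'],'tcp',s['tcp_pos'].round(4),'yaw %.2f'%yaw,'zaxis',r[:,2].round(4),'F',s['force'].round(2),'M',s['ft_torque'].round(2),'gap %.3f'%s['finger_gap'],'q',s['q'].round(2))
    return s,r,yaw
def to(pos,yaw):
    s,r,y=st(); d=np.asarray(pos)-s['tcp_pos']; d=r.T@d; print('UNITS',(d/.4).round(4),'twist',round(-np.radians(yaw-y)/.5,4))
E
python3 -c "
from m import *
to([.4335,.056,.2],77.4)"
```

```text
t 0.82 tcp [ 0.3482 -0.2566  0.2422] yaw 54.80 zaxis [-3.e-04  6.e-04 -1.e+00] F [ 1.03 -0.58  0.46] M [ 0.02 -0.08  0.03] gap 0.998 q [-0.89  0.27  1.89  0.    0.98 -0.28]
UNITS [ 0.7615 -0.2763  0.1059] twist -0.7889
```

Emit:
move_arm([
  [0.05,-0.02,0.01,-0.05,100],
  [0.15,-0.05,0.02,-0.16,100],
  [0.27,-0.1,0.04,-0.28,100],
  [0.39,-0.14,0.05,-0.4,100],
  [0.51,-0.19,0.07,-0.53,100],
  [0.63,-0.23,0.09,-0.65,100],
  [0.72,-0.26,0.1,-0.74,100],
  [0.76,-0.275,0.105,-0.79,100],
])

```text
t: 1.48
tcp_pos: [0.4311, 0.0428, 0.2016]
tool_rot: [0.78, 0.626, -0.0, 0.0]
force: [1.8, -0.8, -0.7]
finger_gap: 0.996
```

Run:
```python
from m import *
to([.4335,.056,.055],77.4)
p,d,c=snap('wrist','w1')
p,d,c=snap('top','top1')
to([.4335,.056,.055],77.4)
```

```text
t 1.48 tcp [0.4311 0.0428 0.2016] yaw 77.44 zaxis [ 1.e-04 -1.e-04 -1.e+00] F [ 1.84 -0.78 -0.69] M [-0.    0.01 -0.01] gap 0.996 q [-0.16  0.34  1.94 -0.    0.86  0.06]
UNITS [ 0.0335 -0.0014  0.3666] twist 0.0015
t 1.58 tcp [0.4311 0.0462 0.2013] yaw 77.87 zaxis [-6.0e-04  1.6e-03 -1.0e+00] F [-0.49 -0.09  0.37] M [0.01 0.05 0.06] gap 0.998 q [-0.15  0.34  1.94  0.    0.86  0.06]
UNITS [0.0248 0.0011 0.3657] twist 0.0165
```

View pics/w1.png

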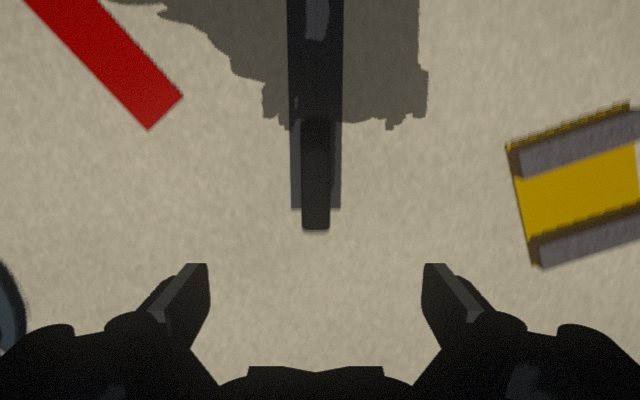

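View pics/top1.png

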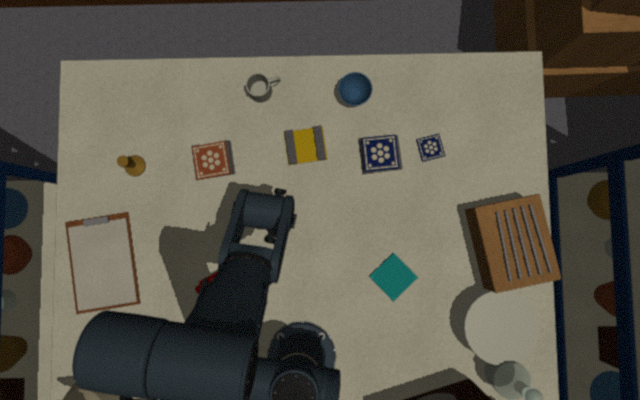

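Run:
```python
from m import *
p,d,c=load('w1'); W=cloud(c,d)
m=(d>0)&(W[...,2]>.068)&(W[...,2]<.09)&(p.max(-1)<90); v,u=np.where(m); print(m.sum(),u.min(),u.max(),v.min(),v.max())
P=ray(c,np.c_[u,v],.077); print(cv2.minAreaRect((P[:,:2]*1000).astype(np.float32)))
print(proj(c,[[.4335,.056,.077],[.4335-.0094,.056-.042,.077]]))
# blade edges: grey band rows 200-208
g=cv2.cvtColor(p,cv2.COLOR_RGB2GRAY)
for r in(150,180,203): print(r,g[r,280:352:2])
```

```text
3197 300 330 121 230
((434.86163330078125, 61.91058349609375), (80.4898452758789, 21.573177337646484), 77.58230590820312)
[[315.27396384 185.87749798]
 [315.28763469 240.94570132]]
150 [160 158 158 159 156  63  57  58  59  61  41  30  21  31  30  30  34  34
  27  34  31  31  24  30  25  31  36  42  58  63  62 142 151 154 160 158]
180 [151 159 156 158 160  97  61  60  62  65  56  36  32  40  32  35  41  37
  38  33  40  37  34  41  37  34  34  44  60  61  76 158 157 154 157 152]
203 [154 148 156 160 157 139  63  71  67  63  57  32  37  38  37  38  34  40
  37  37  41  38  38  32  35  49  64  66  62  61  84 152 155 156 162 160]
```

Run:
```python
from m import *
st();p,d,c=snap('wrist','w2'); W=cloud(c,d)
m=(d>0)&(W[...,2]>.068)&(W[...,2]<.09)&(p.max(-1)<90); v,u=np.where(m); print(m.sum(),u.min(),u.max(),v.min(),v.max())
P=ray(c,np.c_[u,v],.077); print(cv2.minAreaRect((P[:,:2]*1000).astype(np.float32)))
g=cv2.cvtColor(p,cv2.COLOR_RGB2GRAY)
print(ray(c,[[316,230]],.077), g[215:260,316])
print(g[90:130,316]); print(W[90:240:8,316,2].round(3))
```

```text
t 1.58 tcp [0.4311 0.0462 0.2013] yaw 77.87 zaxis [-6.0e-04  1.6e-03 -1.0e+00] F [-0.49 -0.09  0.37] M [0.01 0.05 0.06] gap 0.998 q [-0.15  0.34  1.94  0.    0.86  0.06]
3329 302 332 126 239
((434.4395751953125, 60.15757751464844), (84.26322937011719, 21.620925903320312), 77.50457763671875)
[[0.42659978 0.02620931 0.077     ]] [ 40  46  46  40  43  35  44  46  39  46  38  44  44  42  38  40  39  41
  43  43  41  40  42  39  46 115 155 161 159 158 160 159 160 160 159 160
 160 157 157 157 160 156 158 157 164]
[30 36 23 27 23 30 31 30 32 28 26 30 29 33 35 23 32 28 30 26 29 31 30 29
 37 30 31 33 33 29 31 32 30 35 34 22 20 20 26 21]
[0.004 0.002 0.003 0.003 0.003 0.077 0.077 0.076 0.076 0.077 0.077 0.076
 0.076 0.076 0.076 0.076 0.075 0.077 0.077]
```

Emit:
move_arm([
  [0.006,-0.002,0.02,0,100],
  [0.012,-0.005,0.07,0,100],
  [0.012,-0.005,0.14,0,100],
  [0.012,-0.005,0.21,0,100],
  [0.012,-0.005,0.27,0,100],
  [0.012,-0.005,0.31,0,100],
  [0.012,-0.005,0.33,0,100],
  [0.012,-0.005,0.34,0,100],
])

```text
t: 2.3
tcp_pos: [0.4294, 0.0444, 0.0647]
tool_rot: [0.782, 0.623, -0.001, -0.001]
force: [-1.2, 0.2, -0.4]
finger_gap: 0.999
```

Run:
```python
from m import *
p,d,c=snap('wrist','w3');to([.4342,.059,.055],77.5)
```

```text
t 2.35 tcp [0.4297 0.0447 0.0648] yaw 77.18 zaxis [-2.e-03  3.e-04 -1.e+00] F [-0.57  0.22  0.02] M [-0.01 -0.01 -0.01] gap 1.001 q [-0.16  0.62  2.05 -0.    0.47  0.07]
UNITS [0.0375 0.0032 0.0246] twist -0.0112
```

View pics/w3.png

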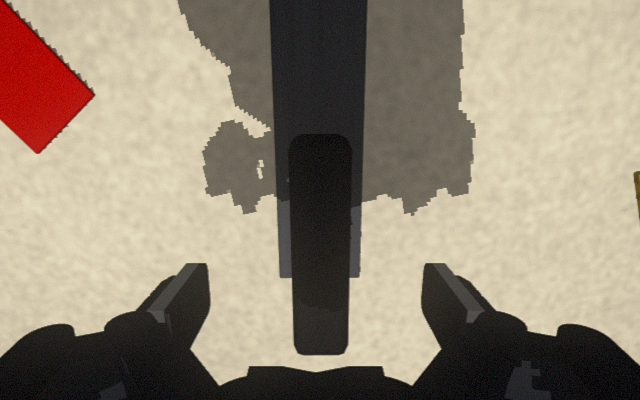

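Emit:
move_arm([
  [0.01,0.001,0.01,0,100],
  [0.025,0.003,0.02,0,100],
  [0.0375,0.003,0.0245,0,100],
  [0.0375,0.003,0.0245,0,100],
  [0.0375,0.003,0.0245,0,60],
  [0.0375,0.003,0.0245,0,30],
  [0.0375,0.003,0.0245,0,10],
  [0.0375,0.003,0.0245,0,10],
], force=70)

```text
t: 3.02
tcp_pos: [0.4346, 0.0603, 0.0563]
tool_rot: [0.781, 0.625, 0.0, 0.0]
force: [-0.4, 0.4, -1.1]
finger_gap: 0.455
```

Run:
```python
from m import *
p,d,c=snap('wrist','w4');to([.4342,.059,.055],77.5)
```

```text
t 3.07 tcp [0.4346 0.0602 0.0562] yaw 77.33 zaxis [ 3.e-04 -0.e+00 -1.e+00] F [0.28 0.74 0.69] M [-0.01 -0.02  0.01] gap 0.360 q [-0.12  0.65  2.04  0.    0.46  0.1 ]
UNITS [-0.0032 -0.0003  0.0031] twist -0.0059
```

View pics/w4.png

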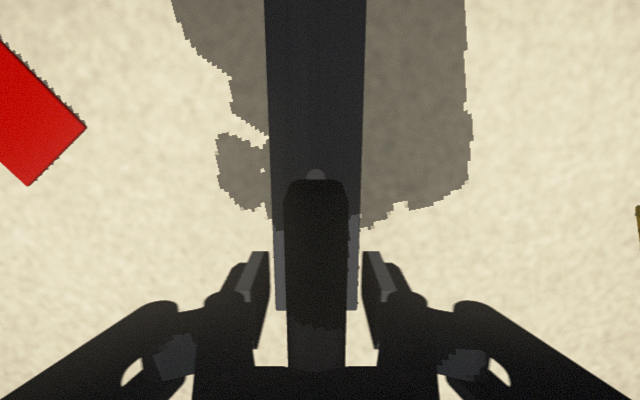

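Emit:
move_arm([
  [0,0,0,0,0],
  [0,0,0,0,0],
  [0,0,0,0,0],
  [0,0,0,0,0],
  [0,0,0,0,0],
  [0,0,-0.01,0,0],
  [0,0,-0.04,0,0],
  [0,0,-0.08,0,0],
], force=90)

```text
t: 3.73
tcp_pos: [0.4331, 0.0604, 0.0874]
tool_rot: [0.781, 0.625, -0.002, -0.002]
force: [-0.2, 0.5, -2.8]
finger_gap: 0.241
```

Run:
```python
from m import *
to([.55,-.27,.16],20)
```

```text
t 3.73 tcp [0.4331 0.0604 0.0874] yaw 77.32 zaxis [-4.4e-03  6.0e-04 -1.0e+00] F [-0.22  0.5  -2.77] M [-0.04  0.01  0.03] gap 0.241 q [-0.12  0.58  2.02  0.    0.55  0.1 ]
UNITS [-0.7417  0.4655 -0.1833] twist 2.0008
```

Run:
```python
import cv2,numpy as np
a=cv2.imread('pics/top1.png')[118:190,270:460]; b=cv2.imread('pics/side0.png')[110:265,215:310]
a=cv2.resize(a,None,fx=4,fy=4,interpolation=2); cv2.imwrite('pics/ca.png',a)
b=cv2.resize(b,None,fx=3.8,fy=3.8,interpolation=2); cv2.imwrite('pics/cb.png',b)
```

```text
(no output)
```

View pics/ca.png

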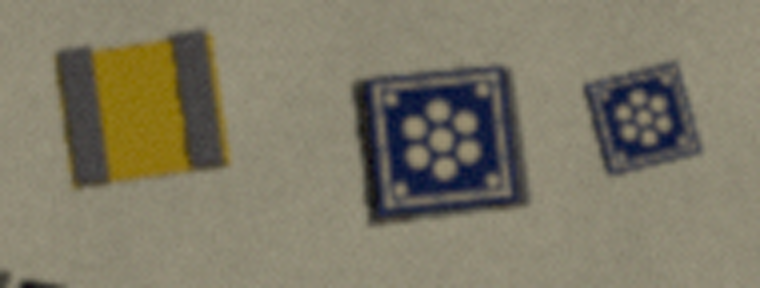

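View pics/cb.png

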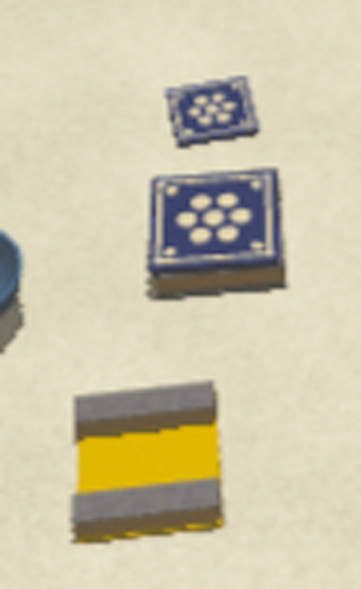

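```bash
cat > t.py <<'E'
from m import *
import sys
def an(f):
    p,d,c=load(f); hsv=cv2.cvtColor(p,cv2.COLOR_RGB2HSV);H,S,V=[hsv[...,i].astype(int) for i in range(3)]
    W=cloud(c,d)
    def reg(x,y,r): return (np.hypot(W[...,0]-x,W[...,1]-y)<r)
    # tile
    m=(reg(.642,-.262,.1)&(H>108)&(H<130)&(S>90)).astype(np.uint8)
    v,u=np.where(m>0); h=cv2.convexHull(np.c_[u,v].astype(np.float32))[:,0]
    P=ray(c,h,.030)[:,:2]*1000; print(f,'tile',cv2.minAreaRect(P.astype(np.float32)))
    hm=np.zeros((400,640),np.uint8); cv2.fillPoly(hm,[h.astype(np.int32)],1)
    cr=((hm>0)&(S<90)&(V>110)).astype(np.uint8); n,l,s,ce=cv2.connectedComponentsWithStats(cr)
    print(' cream mean',ray(c,[np.where(cr)[1].mean(),np.where(cr)[0].mean()],.030)*1000)
    # runners
    g=(reg(.671,-.022,.1)&(S<60)&(V<150)).astype(np.uint8)
    n,l,s,ce=cv2.connectedComponentsWithStats(g)
    for i in range(1,n):
        if s[i,4]>60:
            v,u=np.where(l==i);P=ray(c,np.c_[u,v],.022)[:,:2]*1000; print(' runner',s[i],cv2.minAreaRect(P.astype(np.float32)),P.mean(0))
    y=(reg(.671,-.022,.1)&(H>18)&(H<32)&(S>150)&(V>110)).astype(np.uint8); n,l,s,ce=cv2.connectedComponentsWithStats(y)
    i=1+np.argmax(s[1:,4]); v,u=np.where(l==i);P=ray(c,np.c_[u,v],.004)[:,:2]*1000; print(' yellow',s[i],cv2.minAreaRect(P.astype(np.float32)),P.mean(0))
for f in sys.argv[1:]: an(f)
E
python3 t.py top0 top1 side0
python3 -c "
from h import *
p,d,c=load('top1');h=cv2.cvtColor(p,cv2.COLOR_RGB2HSV); print(h[140:152:3,285:330:3].tolist())"
```

```text
top0 tile ((633.3480224609375, -259.89190673828125), (97.53980255126953, 110.73087310791016), 4.949463844299316)
 cream mean [[ 631.92071166 -260.93918689   30.        ]]
 runner [311 124  17  38 249] ((675.8729248046875, -69.10792541503906), (121.40899658203125, 32.17729187011719), 11.538445472717285) [678.78035535 -66.57859769]
 runner [283 128  15  39 257] ((663.2244873046875, 25.64407730102539), (121.58480834960938, 32.85089111328125), 7.369757652282715) [664.95356697  26.03281174]
 yellow [293 128  25  35 650] ((671.4718017578125, -19.669170379638672), (107.04287719726562, 66.01831817626953), 7.992071151733398) [671.091457   -19.63099855]
top1 tile ((633.2228393554688, -259.5495300292969), (97.20854187011719, 111.10661315917969), 4.676751136779785)
 cream mean [[ 634.17871975 -260.42391834   30.        ]]
 runner [ 275  115   62   62 1909] ((665.93798828125, -23.078018188476562), (195.0313262939453, 194.04823303222656), 44.210235595703125) [665.60135712 -22.43711152]
 yellow [293 128  24  35 642] ((671.4229736328125, -19.811851501464844), (107.26177215576172, 64.91606140136719),
[... 914 characters left out ...]
5, 43, 148]], [[23, 119, 105], [12, 18, 69], [165, 14, 72], [20, 129, 97], [23, 212, 142], [23, 231, 139], [25, 251, 134], [24, 228, 140], [24, 233, 137], [24, 231, 138], [23, 145, 79], [15, 14, 72], [15, 15, 70], [23, 143, 123], [25, 43, 143]], [[24, 81, 126], [10, 11, 69], [17, 24, 73], [22, 80, 86], [24, 219, 140], [24, 220, 140], [24, 238, 137], [24, 233, 140], [24, 222, 141], [25, 255, 135], [23, 199, 100], [0, 7, 71], [12, 19, 66], [21, 146, 110], [24, 45, 146]], [[22, 56, 124], [19, 30, 69], [5, 21, 72], [23, 53, 77], [24, 224, 141], [24, 218, 139], [24, 231, 138], [24, 237, 138], [24, 229, 138], [23, 214, 143], [23, 218, 123], [15, 7, 69], [150, 4, 68], [20, 109, 96], [25, 51, 145]]]
```

Run:
```python
from m import *
for f in('top0','top1','side0'):
    p,d,c=load(f); P0=proj(c,[.637,-.26,.03])[0]; x0,y0=(P0-26).astype(int)
    cr=cv2.resize(p[y0:y0+52,x0:x0+52],None,fx=8,fy=8,interpolation=cv2.INTER_CUBIC)
    g=cv2.cvtColor(cr,cv2.COLOR_RGB2GRAY); th=cv2.threshold(g,0,255,cv2.THRESH_OTSU)[1]
    n,l,s,ce=cv2.connectedComponentsWithStats(th)
    px=(ce+.5)/8-.5+[x0,y0]
    W=ray(c,px,.03)*1000
    for i in range(1,n):
        if 200<s[i,4]<3000: print(f,s[i,4],px[i].round(1),W[i,:2].round(1))
    cv2.imwrite('pics/o_'+f+'.png',np.hstack([cr[:,:,::-1]]))
```

```text
top0 1310 [390.4 138. ] [ 685.5 -294.7]
top0 727 [380.6 137.8] [ 686.5 -263.3]
top0 555 [369.9 138.8] [ 683.7 -229.5]
top0 1014 [365.3 141.8] [ 674.5 -214.6]
top0 573 [393.8 142.9] [ 669.3 -305.1]
top0 1360 [379.2 145.3] [ 662.3 -258.4]
top0 1374 [385.8 148.3] [ 652.5 -279.4]
top0 660 [364.9 150.3] [ 647.1 -212.6]
top0 1413 [373.2 149.5] [ 649.2 -239.3]
top0 568 [394.9 152.4] [ 638.9 -307.7]
top0 1622 [379.9 152.5] [ 639.1 -260.2]
top0 1463 [386.6 155.4] [ 629.5 -281.4]
top0 1504 [374.  156.6] [ 626.2 -241.3]
top0 1280 [366.4 163.3] [ 605.3 -216.5]
top0 1462 [380.7 159.6] [ 616.5 -262.3]
top0 529 [369.6 165.3] [ 598.7 -226.7]
top1 1331 [390.4 138. ] [ 685.4 -294.7]
top1 658 [380.4 137.8] [ 686.5 -263. ]
top1 534 [369.8 138.9] [ 683.5 -229.1]
top1 994 [365.3 141.7] [ 674.7 -214.6]
top1 615 [393.8 143. ] [ 669.  -305.1]
top1 1362 [379.2 145.3] [ 662.3 -258.3]
top1 1387 [385.8 148.3] [ 652.6 -279.3]
top1 669 [364.9 150.2] [ 647.3 -212.6]
top1 1426 [373.3 149.5] [ 649.3 -239.3]
top1 541 [394.9 152.5] [ 638.6 -307.7]
top1 1641 [379.9 152.6] [ 639.  -260.2]
top1 1452 [386.6 155.4] [ 629.5 
[... 189 characters left out ...]
8] [ 593.8 -235.2]
side0 333 [273.3 140.4] [ 640.4 -385.6]
side0 325 [268.5 141. ] [ 656.5 -382.4]
side0 261 [278.6 156. ] [ 615.9 -307.8]
side0 1987 [284.7 168.8] [ 591.4 -248.3]
side0 331 [263.9 157. ] [ 664.8 -304.1]
side0 221 [282.  157.9] [ 603.9 -298.6]
side0 266 [259.7 159.5] [ 677.5 -292.3]
side0 1728 [256.8 170.9] [ 681.4 -240.4]
side0 830 [274.3 162.2] [ 627.8 -279. ]
side0 827 [267.4 162.7] [ 650.6 -277.1]
side0 886 [277.9 166.3] [ 614.6 -260. ]
side0 942 [270.8 166.8] [ 637.5 -258.1]
side0 878 [263.7 167.3] [ 660.6 -256.4]
side0 931 [274.5 171. ] [ 624.  -239.1]
side0 937 [267.2 171.4] [ 647.3 -237.5]
side0 234 [259.2 175.8] [ 671.4 -218.6]
side0 336 [271.9 177.2] [ 629.8 -211.9]
```

View pics/o_side0.png

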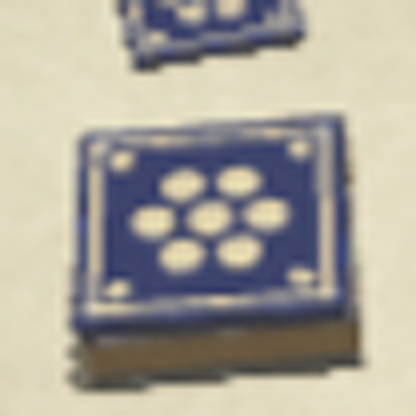

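View pics/o_top0.png

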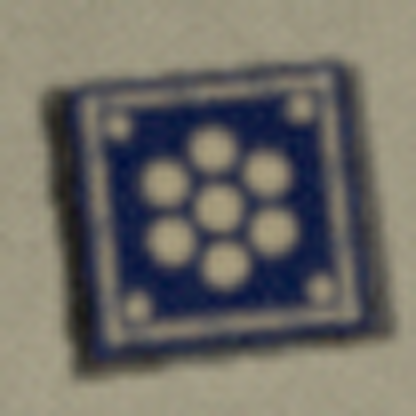

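Emit:
move_arm([
  [0,0,-0.05,0.02,0],
  [-0.02,0.01,-0.12,0.1,0],
  [-0.06,0.03,-0.2,0.25,0],
  [-0.1,0.05,-0.28,0.4,0],
  [-0.14,0.07,-0.34,0.55,0],
  [-0.18,0.09,-0.38,0.7,0],
  [-0.22,0.11,-0.4,0.86,0],
  [-0.25,0.126,-0.4,1.0,0],
])

```text
t: 4.4
tcp_pos: [0.4626, -0.0498, 0.25]
tool_rot: [0.912, 0.41, 0.001, 0.001]
force: [-0.5, 0.0, -3.8]
finger_gap: 0.241
```

Run:
```python
from m import *
to([.50,-.17,.25],22)
```

```text
t 4.40 tcp [ 0.4626 -0.0498  0.25  ] yaw 48.44 zaxis [ 0.0035 -0.0016 -1.    ] F [-0.49  0.03 -3.81] M [-0.04  0.02 -0.08] gap 0.241 q [-0.35  0.3   1.81 -0.    1.02  0.38]
UNITS [-0.1629  0.2693  0.0008] twist 0.9229
```

Emit:
move_arm([
  [-0.02,0.03,0,0.13,0],
  [-0.04,0.07,0,0.26,0],
  [-0.06,0.11,0,0.39,0],
  [-0.08,0.15,0,0.52,0],
  [-0.1,0.18,0,0.65,0],
  [-0.12,0.22,0,0.77,0],
  [-0.14,0.25,0,0.88,0],
  [-0.16,0.27,0,0.95,0],
])

```text
t: 5.07
tcp_pos: [0.5005, -0.1686, 0.2473]
tool_rot: [0.983, 0.185, -0.001, -0.001]
force: [0.0, -0.8, -2.7]
finger_gap: 0.245
```

Run:
```python
from m import *
to([.53,-.268,.25],7)
```

```text
t 5.07 tcp [ 0.5005 -0.1686  0.2473] yaw 21.31 zaxis [-1.4e-03  8.0e-04 -1.0e+00] F [ 0.02 -0.78 -2.71] M [-0.07  0.02 -0.04] gap 0.245 q [-0.54  0.39  1.67 -0.    1.08  0.66]
UNITS [-0.0217  0.2584 -0.0071] twist 0.4995
```

Emit:
move_arm([
  [0,0.04,0,0.1,0],
  [-0.01,0.09,0,0.2,0],
  [-0.01,0.14,0,0.3,0],
  [-0.02,0.19,0,0.4,0],
  [-0.02,0.23,0,0.47,0],
  [-0.02,0.258,-0.007,0.5,0],
  [-0.02,0.258,-0.007,0.5,0],
  [-0.02,0.258,-0.007,0.5,0],
])

```text
t: 5.73
tcp_pos: [0.5305, -0.2663, 0.2505]
tool_rot: [0.998, 0.062, -0.001, -0.001]
force: [-0.4, 0.3, -2.8]
finger_gap: 0.243
```

Run:
```python
from m import *
snap('wrist','w5'); st()
```

```text
t 5.78 tcp [ 0.5303 -0.2656  0.2504] yaw 7.19 zaxis [-0.0017  0.0019 -1.    ] F [ 0.01  0.53 -3.03] M [-0.01 -0.02  0.01] gap 0.247 q [-0.65  0.48  1.5   0.    1.16  0.79]
```

View pics/w5.png

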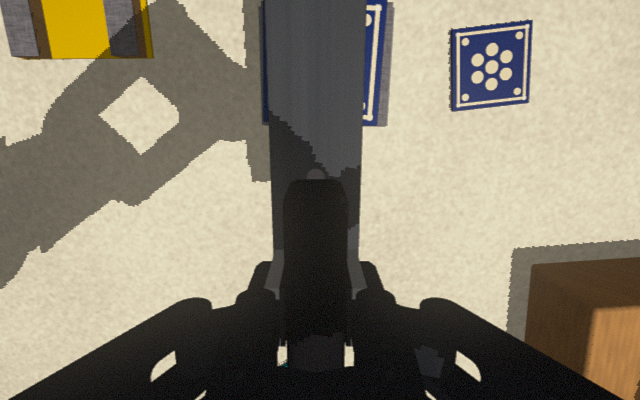

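Run:
```python
from m import *
p,d,c=load('w5')
cv2.imwrite('pics/w5c.png',cv2.resize(p[0:140,235:405,::-1],None,fx=4.5,fy=4.2,interpolation=cv2.INTER_CUBIC))
hsv=cv2.cvtColor(p,cv2.COLOR_RGB2HSV)
for r in range(4,124,20): print(r,hsv[r,364:396].tolist()[::1][-22:])
```

```text
4 [[113, 138, 100], [118, 64, 116], [13, 15, 154], [17, 31, 171], [11, 14, 147], [143, 7, 141], [122, 26, 126], [115, 131, 103], [113, 184, 101], [113, 170, 102], [114, 170, 105], [112, 189, 100], [115, 138, 94], [117, 27, 86], [0, 15, 105], [0, 12, 105], [10, 14, 109], [171, 16, 110], [11, 29, 140], [18, 44, 192], [23, 42, 228], [24, 42, 227]]
24 [[10, 20, 153], [20, 62, 232], [23, 59, 231], [22, 60, 230], [20, 59, 209], [119, 59, 122], [113, 156, 103], [115, 158, 103], [114, 151, 105], [113, 165, 105], [113, 161, 98], [120, 58, 92], [0, 10, 100], [3, 22, 105], [0, 12, 106], [4, 17, 107], [0, 14, 108], [0, 12, 108], [15, 9, 118], [21, 36, 169], [23, 44, 228], [22, 40, 227]]
44 [[23, 58, 230], [23, 62, 229], [20, 59, 224], [14, 33, 169], [117, 106, 111], [114, 155, 105], [116, 145, 107], [113, 163, 105], [114, 158, 103], [119, 75, 112], [12, 21, 122], [7, 18, 128], [10, 13, 117], [0, 9, 110], [10, 19, 122], [5, 13, 122], [20, 19, 120], [20, 18, 131], [23, 34, 173], [21, 48, 220], [20, 51, 220], [22, 45, 221]]
64 [[22, 60, 231], [18, 56, 209], [120, 69, 111], [114, 156, 106], [115, 14
[... 252 characters left out ...]
2, 45, 221]]
84 [[130, 11, 139], [115, 123, 106], [115, 145, 102], [113, 137, 108], [116, 131, 111], [113, 135, 102], [114, 41, 99], [12, 11, 115], [9, 15, 116], [177, 19, 120], [8, 18, 116], [17, 15, 116], [15, 18, 116], [17, 20, 113], [6, 11, 121], [20, 30, 155], [23, 44, 205], [23, 46, 223], [22, 46, 222], [22, 42, 223], [24, 43, 222], [22, 42, 227]]
104 [[115, 135, 106], [114, 134, 110], [115, 131, 111], [114, 130, 112], [121, 73, 112], [175, 13, 122], [177, 19, 123], [8, 17, 117], [3, 20, 117], [18, 25, 122], [15, 16, 129], [176, 16, 128], [10, 18, 125], [23, 18, 130], [23, 36, 171], [25, 41, 232], [24, 41, 229], [22, 40, 228], [24, 42, 226], [24, 42, 226], [24, 47, 223], [23, 41, 224]]
```

View pics/w5c.png

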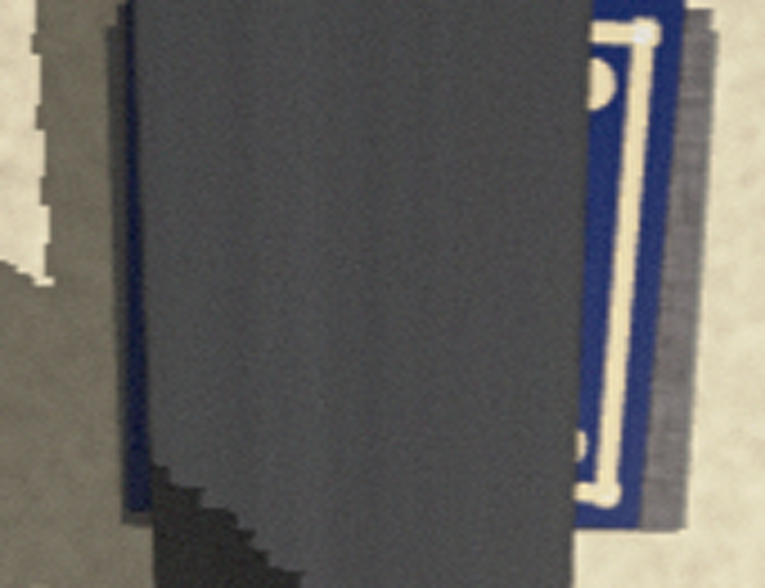

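Run:
```python
from m import *
p,d,c=load('w5')
def yw(a,b,z):
    P=ray(c,[a,b],z); e=P[0]-P[1]; return np.degrees(np.arctan2(e[1],e[0])).round(2),(P*1000).round(1)[:,:2].tolist()
print('tile R',yw((386.6,4),(378.3,104),.03))
print('rest R',yw((392.3,4),(388.2,104),.022)); print('rest R',yw((392.3,4),(388.2,104),.004))
print('rest L',yw((258.8,6),(262.8,124),.022))
print('tile L',yw((235+125/4.5,30/4.2),(235+130/4.5,510/4.2),.03))
print('blade L',yw((262.9,2),(270.5,170),.19),'R',yw((365,2),(361,150),.19))
print('tile corner',ray(c,[(377.2,125.3)],.03)); 
t=np.radians(4.7); C=np.array([638.3,-259.2]); print(C+np.array([[np.cos(t),-np.sin(t)],[np.sin(t),np.cos(t)]])@[-55,-55])
```

```text
tile R (np.float64(4.85), [[693.4, -308.8], [608.7, -316.0]])
rest R (np.float64(7.78), [[696.2, -315.0], [610.1, -326.8]])
rest R (np.float64(7.78), [[701.2, -317.9], [610.8, -330.3]])
rest L (np.float64(6.81), [[679.8, -195.2], [576.3, -207.6]])
tile L (np.float64(5.44), [[677.5, -200.2], [579.3, -209.6]])
blade L (np.float64(7.72), [[643.2, -226.3], [562.3, -237.3]]) R (np.float64(7.49), [[649.3, -275.2], [579.1, -284.4]])
tile corner [[ 0.58911757 -0.31826227  0.03      ]]
[ 587.9915617  -318.52167425]
```

Run:
```python
from m import *
p,d,c=load('top1'); print(ray(c,[[370,276],[393,250],[417,276],[393,302]],.005).round(3))
to([.3896,-.2883,.13],6.2)
```

```text
[[ 0.248 -0.224  0.005]
 [ 0.329 -0.298  0.005]
 [ 0.246 -0.372  0.005]
 [ 0.165 -0.295  0.005]]
t 5.78 tcp [ 0.5303 -0.2656  0.2504] yaw 7.19 zaxis [-0.0017  0.0019 -1.    ] F [ 0.01  0.53 -3.03] M [-0.01 -0.02  0.01] gap 0.247 q [-0.65  0.48  1.5   0.    1.16  0.79]
UNITS [-0.3556  0.013   0.3016] twist 0.0345
```

Emit:
move_arm([
  [-0.03,0.002,0,0.01,0],
  [-0.09,0.004,0.0,0.02,0],
  [-0.16,0.008,0.0,0.03,0],
  [-0.23,0.013,0.03,0.035,0],
  [-0.29,0.013,0.1,0.035,0],
  [-0.331,0.013,0.18,0.035,0],
  [-0.331,0.013,0.27,0.035,0],
  [-0.331,0.013,0.3,0.035,0],
])

```text
t: 6.45
tcp_pos: [0.3964, -0.2851, 0.128]
tool_rot: [0.999, 0.053, -0.003, -0.003]
force: [0.0, 0.7, -1.5]
finger_gap: 0.239
```

Run:
```python
from m import *
snap('top','top2');snap('side','side2');to([.3995,-.2872,.067],6.2)
p,d,c=load('side2'); cv2.imwrite('pics/s2c.png',cv2.resize(p[100:220,200:420,::-1],None,fx=3.6,fy=3.6,interpolation=cv2.INTER_CUBIC))
```

```text
t 6.55 tcp [ 0.3978 -0.2858  0.129 ] yaw 6.16 zaxis [-0.0048  0.0054 -1.    ] F [ 0.55  0.73 -1.83] M [0.01 0.06 0.02] gap 0.245 q [-0.85  0.53  1.87 -0.    0.75  0.61]
UNITS [0.0044 0.0047 0.155 ] twist -0.0013
```

View pics/s2c.png

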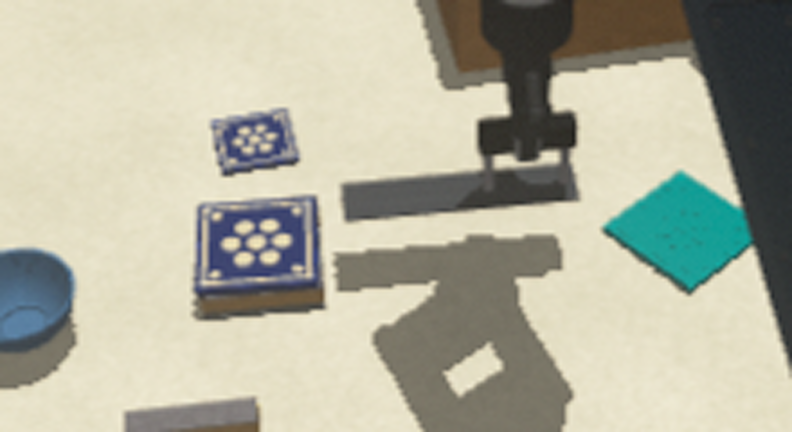

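View pics/top2.png

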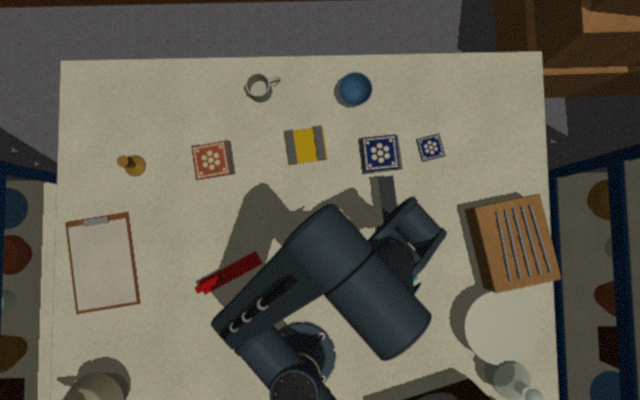

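Lifter held level in front of the tile; the blade tip is at about (375,177) in the top view. Now I lower it to channel height.

Emit:
move_arm([
  [0,0.002,0.02,0,0],
  [0.002,0.004,0.06,0,0],
  [0.004,0.004,0.1,0,0],
  [0.004,0.004,0.135,0,0],
  [0.004,0.004,0.15,0,0],
  [0.004,0.004,0.155,0,0],
  [0.004,0.004,0.155,0,0],
  [0.004,0.004,0.155,0,0],
])

```text
t: 7.22
tcp_pos: [0.4027, -0.2902, 0.0698]
tool_rot: [0.999, 0.054, 0.001, 0.001]
force: [-0.6, 0.0, -3.2]
finger_gap: 0.241
```

Run:
```python
from m import *
snap('top','top3');snap('side','side3');to([.3995,-.2872,.067],6.2)
p,d,c=load('side3'); cv2.imwrite('pics/s3c.png',cv2.resize(p[100:220,230:390,::-1],None,fx=5,fy=5,interpolation=cv2.INTER_CUBIC))
t=np.radians(6.5); e=np.array([np.cos(t),np.sin(t)]); n=np.array([-e[1],e[0]])
G=np.array([.3990,-.2872])
for f in('top3','side3'):
    p,d,c=load(f); print(f,proj(c,[[*(G+.165*e+k*n),.0135] for k in(.024,-.024)]).round(1), 'tile front',proj(c,[[.5880,-.3185,.03],[.579,-.209,.03]]).round(1))
p,d,c=load('top3'); cv2.imwrite('pics/t3c.png',cv2.resize(p[120:220,340:430,::-1],None,fx=6,fy=6,interpolation=cv2.INTER_CUBIC))
```

```text
t 7.32 tcp [ 0.4026 -0.2902  0.0698] yaw 6.16 zaxis [ 0.0014 -0.0016 -1.    ] F [-1.46 -0.26 -2.05] M [ 0.    0.03 -0.03] gap 0.244 q [-0.85  0.65  1.89 -0.    0.6   0.61]
UNITS [-0.0069 -0.0084  0.007 ] twist -0.0014
top3 [[374.9 177.9]
 [389.8 176. ]] tile front [[398.7 168.2]
 [364.1 171.5]]
side3 [[294.6 173. ]
 [293.8 162.7]] tile front [[287.1 153.7]
 [287.8 177.7]]
```

View pics/s3c.png

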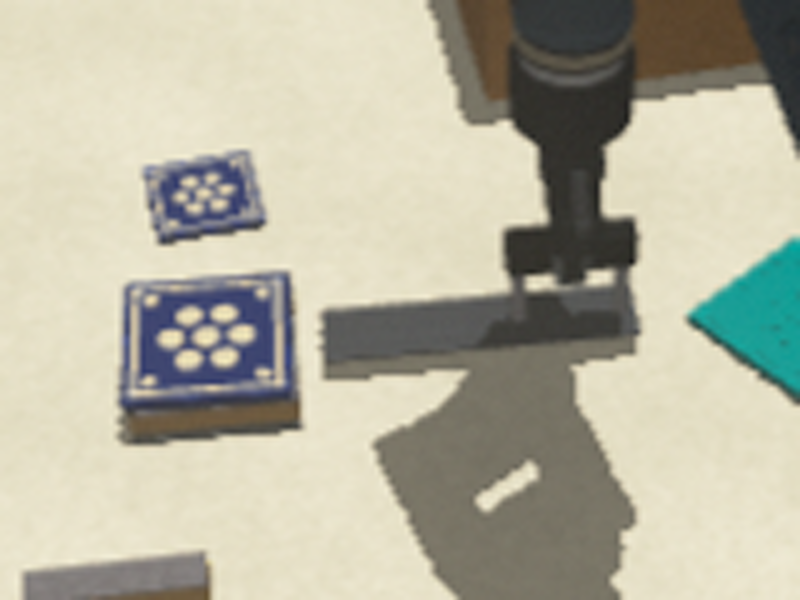

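View pics/t3c.png

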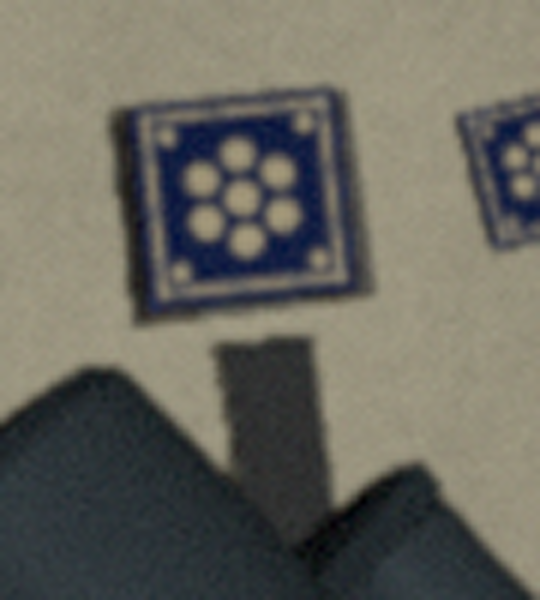

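Emit:
move_arm([
  [-0.002,-0.004,0.003,0,0],
  [-0.003,-0.008,0.007,0,0],
  [-0.003,-0.0085,0.007,0,0],
  [0.01,-0.0085,0.007,0,0],
  [0.03,-0.0085,0.007,0,0],
  [0.05,-0.0085,0.007,0,0],
  [0.06,-0.0085,0.007,0,0],
  [0.06,-0.0085,0.007,0,0],
])

```text
t: 7.98
tcp_pos: [0.4273, -0.2841, 0.0662]
tool_rot: [0.999, 0.054, 0.001, 0.001]
force: [-0.2, 0.8, -2.2]
finger_gap: 0.244
```

Run:
```python
from m import *
to([.535,-.2713,.067],6.2)
```

```text
t 7.98 tcp [ 0.4273 -0.2841  0.0662] yaw 6.22 zaxis [ 0.0015 -0.0014 -1.    ] F [-0.18  0.79 -2.23] M [-0.   -0.    0.01] gap 0.244 q [-0.8   0.67  1.85  0.    0.62  0.66]
UNITS [ 0.2711 -0.0027 -0.0017] twist 0.0009
```

Emit:
move_arm([
  [0.01,0,-0.001,0,0],
  [0.03,0,-0.001,0,0],
  [0.05,-0.001,-0.001,0,0],
  [0.075,-0.001,-0.001,0,0],
  [0.1,-0.002,-0.001,0,0],
  [0.12,-0.002,-0.001,0,0],
  [0.14,-0.002,-0.001,0,0],
  [0.15,-0.002,-0.001,0,0],
])

```text
t: 8.65
tcp_pos: [0.4867, -0.2766, 0.0665]
tool_rot: [0.999, 0.054, 0.0, 0.0]
force: [-0.6, -0.8, -2.2]
finger_gap: 0.242
```

Run:
```python
from m import *
to([.535,-.2713,.067],6.2)
```

```text
t 8.65 tcp [ 0.4867 -0.2766  0.0665] yaw 6.20 zaxis [ 1.e-03 -7.e-04 -1.e+00] F [-0.55 -0.79 -2.23] M [-0.    0.03  0.02] gap 0.242 q [-0.72  0.7   1.73  0.    0.71  0.75]
UNITS [ 0.1214 -0.     -0.0011] twist -0.0001
```

Emit:
move_arm([
  [0.015,0,-0.001,0,0],
  [0.035,0,-0.001,0,0],
  [0.055,0,-0.001,0,0],
  [0.075,0,-0.001,0,0],
  [0.095,0,-0.001,0,0],
  [0.11,0,-0.001,0,0],
  [0.12,0,-0.001,0,0],
  [0.12,0,-0.001,0,0],
])

```text
t: 9.32
tcp_pos: [0.534, -0.2715, 0.0669]
tool_rot: [0.999, 0.054, 0.0, 0.0]
force: [-0.4, -0.8, -2.1]
finger_gap: 0.24
```

Run:
```python
from m import *
to([.535,-.2713,.067],6.2); snap('wrist','w6');snap('side','side4')
p,d,c=load('side4'); cv2.imwrite('pics/s4c.png',cv2.resize(p[100:220,230:390,::-1],None,fx=5,fy=5,interpolation=cv2.INTER_CUBIC))
```

```text
t 9.32 tcp [ 0.534  -0.2715  0.0669] yaw 6.19 zaxis [ 9.e-04 -6.e-04 -1.e+00] F [-0.4  -0.83 -2.12] M [0.   0.04 0.04] gap 0.240 q [-0.66  0.73  1.63  0.    0.78  0.81]
UNITS [ 0.0026 -0.0001 -0.0002] twist -0.0005
```

View pics/w6.png

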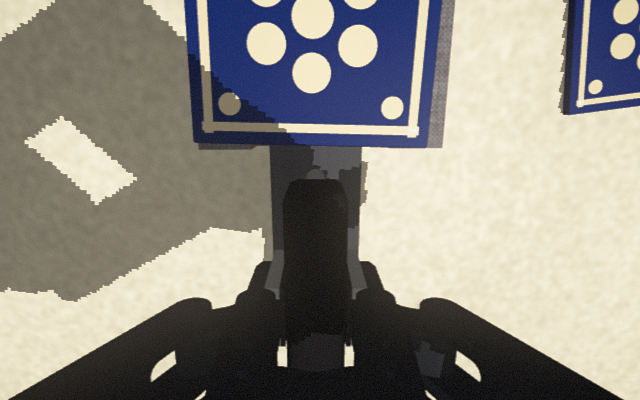

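View pics/s4c.png

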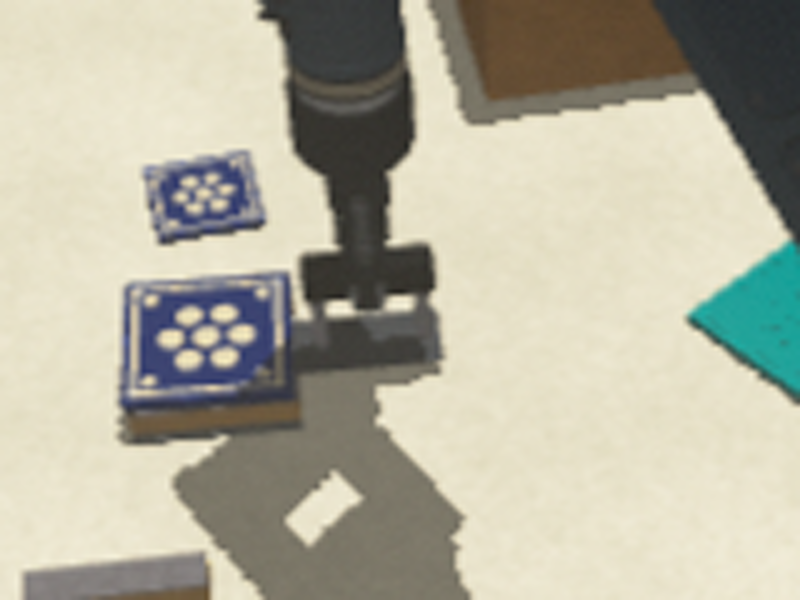

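```bash
cat > w.py <<'E'
from m import *
def tile_in_tool(f,tcp,yaw,z):
    p,d,c=load(f); hsv=cv2.cvtColor(p,cv2.COLOR_RGB2HSV); g=((hsv[...,1]<85)&(hsv[...,2]>120)).astype(np.uint8)
    n,l,s,ce=cv2.connectedComponentsWithStats(g)
    t=np.radians(yaw); Rt=np.array([[np.cos(t),np.sin(t)],[-np.sin(t),np.cos(t)]])
    for i in range(1,n):
        if 200<s[i,4]<2500 and s[i,1]>0 and 180<ce[i][0]<450:
            w=ray(c,ce[i],z)[0]; print(ce[i].round(1),s[i,4],'world',(w[:2]*1000).round(1),'tool frame',(Rt@(w[:2]-tcp[:2])*1000).round(1))
E
python3 - <<'E'
from w import *
tile_in_tool('w6',[.534,-.2715],6.2,.03)
p,d,c=load('w6'); P=ray(c,[[194,140],[428,149]],.03); e=P[1]-P[0]; print(P,np.degrees(np.arctan2(e[0],-e[1])),np.linalg.norm(e))
E
```

```text
[265.8  43.1] 1381 world [ 625.9 -239.6] tool frame [94.8 21.8]
[357.4  45.5] 1381 world [ 629.2 -279.3] tool frame [ 93.7 -18.1]
[311.1  72.5] 1314 world [ 616.  -260.4] tool frame [82.7  2.1]
[229.2 103.3] 366 world [ 599.  -224.8] tool frame [69.7 39.4]
[391.7 107.4] 452 world [ 605.1 -298.4] tool frame [ 67.8 -34.5]
[[ 0.5808297  -0.20920513  0.03      ]
 [ 0.58833948 -0.3184479   0.03      ]] 3.932553370056173 0.10950059577993293
```

Emit:
move_arm([
  [0,0,-0.008,0,0],
  [0,0,-0.015,0,0],
  [0,0,-0.02,0,0],
  [0,0,-0.025,0,0],
  [0,0,-0.032,0,0],
  [0,0,-0.04,0,0],
  [0,0,-0.05,0,0],
  [0,0,-0.06,0,0],
])

```text
t: 10.08
tcp_pos: [0.5327, -0.2713, 0.0911]
tool_rot: [0.999, 0.054, -0.0, -0.0]
force: [-0.1, 0.1, -5.0]
finger_gap: 0.241
```

Run:
```python
from w import *
to([.535,-.2713,.15],6.2); s,r,y=st();snap('wrist','w7')
tile_in_tool('w7',s['tcp_pos'],y,s['tcp_pos'][2]-.056+.011)
```

```text
t 10.08 tcp [ 0.5327 -0.2713  0.0911] yaw 6.15 zaxis [-5.e-04  3.e-04 -1.e+00] F [-0.15  0.05 -4.98] M [-0.06  0.23  0.03] gap 0.241 q [-0.66  0.69  1.62 -0.    0.83  0.81]
UNITS [ 0.0057  0.0005 -0.1472] twist -0.0018
t 10.08 tcp [ 0.5327 -0.2713  0.0911] yaw 6.15 zaxis [-5.e-04  3.e-04 -1.e+00] F [-0.15  0.05 -4.98] M [-0.06  0.23  0.03] gap 0.241 q [-0.66  0.69  1.62 -0.    0.83  0.81]
[268.2  43.8] 1243 world [ 625.6 -239.4] tool frame [95.8 21.8]
[355.1  46. ] 1248 world [ 628.9 -278.9] tool frame [ 94.8 -17.9]
[311.1  71.6] 1179 world [ 615.8 -260.1] tool frame [83.8  2.2]
[233.3 100.8] 332 world [ 599.  -224.7] tool frame [70.9 39.3]
[388.  104.9] 407 world [ 604.9 -298. ] tool frame [ 68.9 -34.3]
```

View pics/w7.png

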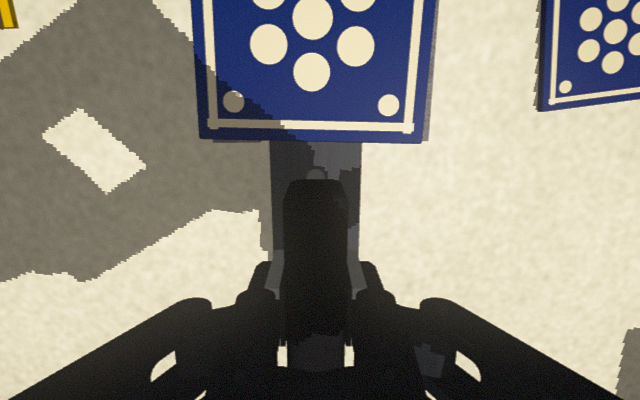

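Emit:
move_arm([
  [0,0,-0.01,0,0],
  [0,0.0,-0.03,0,0],
  [0,0,-0.06,0,0],
  [0,0,-0.09,0,0],
  [0,0,-0.12,0,0],
  [0,0,-0.14,0,0],
  [0,0,-0.15,0,0],
  [0,0,-0.15,0,0],
])

```text
t: 10.8
tcp_pos: [0.5336, -0.2719, 0.1526]
tool_rot: [0.999, 0.054, 0.001, 0.001]
force: [-0.4, 0.2, -4.3]
finger_gap: 0.241
```

Run:
```python
from w import *
for f,z in(('top1',.022),('top3',.022),('side0',.022),('side3',.022)):
    p,d,c=load(f); P0=proj(c,[.67,-.02,.02])[0]; x0,y0=(P0-30).astype(int)
    cr=cv2.resize(p[y0:y0+60,x0:x0+60],None,fx=8,fy=8,interpolation=cv2.INTER_CUBIC)
    h=cv2.cvtColor(cr,cv2.COLOR_RGB2HSV).astype(int)
    lim=100 if 'top' in f else 165
    m=((h[...,1]<(60 if 'side' in f else 90))&(h[...,2]<lim)).astype(np.uint8)
    if 'side' in f: m&=(h[...,2]>95).astype(np.uint8)
    m=cv2.morphologyEx(m,cv2.MORPH_OPEN,np.ones((9,9)))
    n,l,s,ce=cv2.connectedComponentsWithStats(m); C=[]
    for i in range(1,n):
        if s[i,4]>3000:
            v,u=np.where(l==i); P=ray(c,np.c_[(u+.5)/8-.5+x0,(v+.5)/8-.5+y0],z)[:,:2]*1000
            q=cv2.minAreaRect(P.astype(np.float32)); print(f,s[i,4],np.round(q[0],1),np.round(q[1],1),round(q[2],2),P.mean(0).round(1)); C.append(P.mean(0))
    if len(C)==2: print('  mid',(C[0]+C[1])/2, C[0]-C[1])
to([.535,-.2713,.15],6.2)
```

```text
top1 16219 [675.7 -66.7] [113.   25.4] 7.42 [676.1 -67. ]
top1 16585 [663.3  26.6] [113.   27.2] 7.08 [664.1  25.8]
  mid [670.09806925 -20.5795589 ] [ 11.91119704 -92.82080756]
top3 16023 [675.6 -67.1] [111.8  25. ] 7.7 [675.8 -67. ]
top3 16502 [663.2  26.5] [111.7  26.8] 7.17 [663.7  25.9]
  mid [669.73552632 -20.58063969] [ 12.1104736  -92.88252566]
side0 16161 [674.6 -64.5] [110.9  26.5] 7.47 [675.5 -64.3]
side0 17864 [663.4  28.9] [110.7  25.9] 7.54 [663.8  29.3]
  mid [669.67305195 -17.51737265] [ 11.74579093 -93.66225694]
side3 15817 [674.6 -64.3] [110.2  26.2] 7.47 [675.5 -64.1]
side3 17769 [663.2  28.9] [110.3  25.9] 7.57 [663.7  29.3]
  mid [669.61814793 -17.41641724] [ 11.80701479 -93.40541203]
t 10.80 tcp [ 0.5336 -0.2719  0.1526] yaw 6.15 zaxis [ 0.0025 -0.0019 -1.    ] F [-0.39  0.19 -4.28] M [-0.06  0.24  0.01] gap 0.241 q [-0.66  0.6   1.58  0.    0.95  0.81]
UNITS [ 0.0037 -0.0012  0.0065] twist -0.0018
```

Emit:
move_arm([
  [0.001,-0.005,0,-0.001,0],
  [0.005,-0.02,0,-0.004,0],
  [0.012,-0.047,0,-0.008,0],
  [0.02,-0.083,0,-0.014,0],
  [0.031,-0.127,0,-0.021,0],
  [0.043,-0.177,0,-0.03,0],
  [0.057,-0.232,0,-0.039,0],
  [0.07,-0.288,0,-0.048,0],
])

```text
t: 11.47
tcp_pos: [0.548, -0.1513, 0.1504]
tool_rot: [0.998, 0.066, -0.001, -0.001]
force: [0.7, -0.5, -3.9]
finger_gap: 0.245
```

Emit:
move_arm([
  [0.013,-0.056,0,-0.009,0],
  [0.027,-0.111,0,-0.018,0],
  [0.039,-0.161,0,-0.027,0],
  [0.05,-0.205,0,-0.034,0],
  [0.058,-0.241,0,-0.04,0],
  [0.065,-0.268,0,-0.044,0],
  [0.069,-0.283,0,-0.047,0],
  [0.07,-0.288,0,-0.048,0],
])

```text
t: 12.13
tcp_pos: [0.5607, -0.0342, 0.1507]
tool_rot: [0.997, 0.079, -0.0, -0.0]
force: [0.1, -0.5, -3.8]
finger_gap: 0.244
```

Run:
```python
from w import *
to([.5648,-.037,.12],8.9); snap('top','top5')
s,r,y=st();snap('wrist','w8')
tile_in_tool('w8',s['tcp_pos'],y,s['tcp_pos'][2]-.056+.011)
```

```text
t 12.13 tcp [ 0.5607 -0.0342  0.1507] yaw 9.02 zaxis [-8.e-04  4.e-04 -1.e+00] F [ 0.09 -0.49 -3.79] M [0.01 0.22 0.03] gap 0.244 q [-0.26  0.57  1.68  0.    0.9   1.15]
UNITS [0.009  0.0085 0.0767] twist 0.0041
t 12.18 tcp [ 0.5609 -0.0348  0.1507] yaw 8.98 zaxis [-5.e-04  3.e-04 -1.e+00] F [-0.03  0.14 -5.19] M [-0.04  0.25  0.03] gap 0.243 q [-0.26  0.57  1.68  0.    0.9   1.15]
[268.2  43.8] 1244 world [652.1   1.6] tool frame [95.8 21.8]
[355.1  45.9] 1245 world [657.3 -37.7] tool frame [ 94.9 -17.9]
[311.3  71.5] 1165 world [643.4 -19.6] tool frame [83.9  2.2]
[233.  101.1] 317 world [624.6  15.1] tool frame [70.8 39.4]
[388.1 104.9] 412 world [634.4 -57.9] tool frame [ 69.  -34.3]
```

View pics/w8.png

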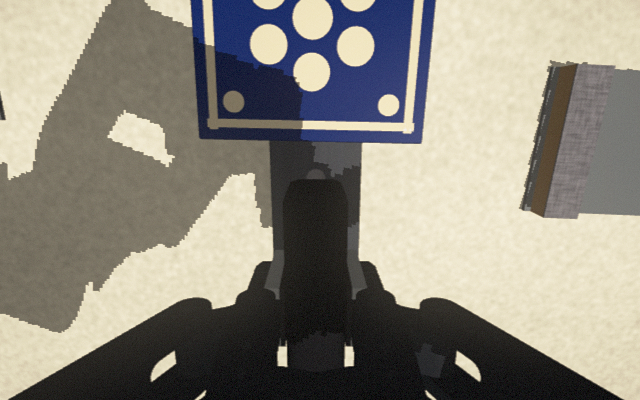

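Emit:
move_arm([
  [0.002,0.002,0.01,0,0],
  [0.005,0.005,0.03,0.002,0],
  [0.009,0.0085,0.06,0.004,0],
  [0.009,0.0085,0.09,0.004,0],
  [0.009,0.0085,0.12,0.004,0],
  [0.009,0.0085,0.138,0.004,0],
  [0.009,0.0085,0.147,0.004,0],
  [0.009,0.0085,0.147,0.004,0],
])

```text
t: 12.9
tcp_pos: [0.5644, -0.039, 0.0906]
tool_rot: [0.997, 0.076, -0.001, -0.0]
force: [-0.5, -0.7, -4.3]
finger_gap: 0.243
```

Run:
```python
from w import *
to([.5648,-.037,.075],8.9); snap('side','side6')
s,r,y=st();snap('wrist','w9')
tile_in_tool('w9',s['tcp_pos'],y,s['tcp_pos'][2]-.056+.011)
p,d,c=load('side6'); cv2.imwrite('pics/s6c.png',cv2.resize(p[150:300,190:380,::-1],None,fx=4,fy=4,interpolation=cv2.INTER_CUBIC))
```

```text
t 12.90 tcp [ 0.5644 -0.039   0.0906] yaw 8.74 zaxis [-2.6e-03  7.0e-04 -1.0e+00] F [-0.45 -0.66 -4.33] M [-0.05  0.31  0.  ] gap 0.243 q [-0.27  0.67  1.7  -0.    0.78  1.15]
UNITS [ 0.0019 -0.0048  0.0389] twist -0.0055
t 12.95 tcp [ 0.5649 -0.0391  0.0914] yaw 8.75 zaxis [-1.2e-03  3.0e-04 -1.0e+00] F [-0.03  0.46 -4.79] M [-0.06  0.22 -0.02] gap 0.244 q [-0.27  0.67  1.7  -0.    0.78  1.15]
[268.2  43.8] 1251 world [656.3  -3. ] tool frame [95.8 21.8]
[355.2  46. ] 1253 world [661.3 -42.3] tool frame [ 94.8 -17.9]
[311.3  71.5] 1183 world [647.5 -24.1] tool frame [83.9  2.2]
[233.1 101.1] 323 world [628.9  10.6] tool frame [70.8 39.3]
[388.1 104.9] 413 world [638.3 -62.4] tool frame [ 69.  -34.3]
```

View pics/w9.png

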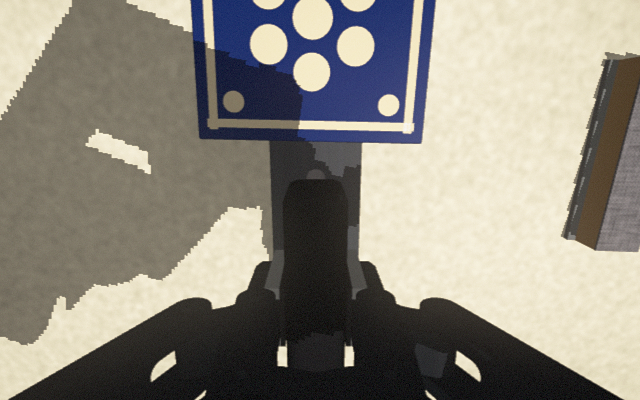

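View pics/s6c.png

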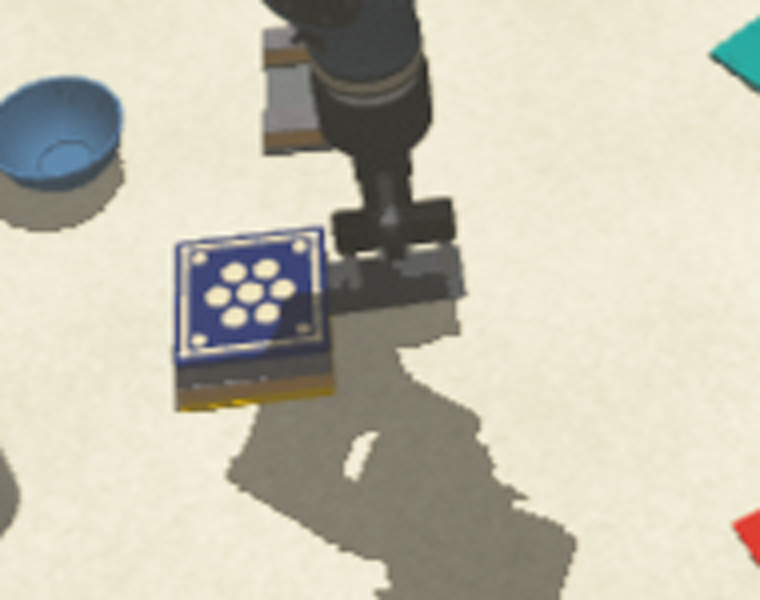

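```bash
python3 - <<'E'
from w import *
def flower(f,guess,z,n=26):
    p,d,c=load(f); P0=proj(c,[*guess,z])[0]; x0,y0=(P0-n).astype(int)
    cr=cv2.resize(p[y0:y0+2*n,x0:x0+2*n],None,fx=8,fy=8,interpolation=cv2.INTER_CUBIC)
    h=cv2.cvtColor(cr,cv2.COLOR_RGB2HSV); g=cv2.cvtColor(cr,cv2.COLOR_RGB2GRAY); th=cv2.threshold(g,0,255,cv2.THRESH_OTSU)[1]
    k,l,s,ce=cv2.connectedComponentsWithStats(th); px=(ce+.5)/8-.5+[x0,y0]; W=ray(c,px,z)*1000
    for i in range(1,k):
        if 500<s[i,4]<2500 and np.hypot(*(W[i,:2]-np.array(guess)*1000))<32: print(f,s[i,4],px[i].round(1),W[i,:2].round(1))
flower('side6',(.67,-.02),.0464)
E
sed -n '/^def flower/,/print(f/p' /dev/null
cat >> w.py <<'E'
def flower(f,guess,z,n=26):
    p,d,c=load(f); P0=proj(c,[*guess,z])[0]; x0,y0=(P0-n).astype(int)
    cr=cv2.resize(p[y0:y0+2*n,x0:x0+2*n],None,fx=8,fy=8,interpolation=cv2.INTER_CUBIC)
    g=cv2.cvtColor(cr,cv2.COLOR_RGB2GRAY); th=cv2.threshold(g,0,255,cv2.THRESH_OTSU)[1]
    k,l,s,ce=cv2.connectedComponentsWithStats(th); px=(ce+.5)/8-.5+[x0,y0]; W=ray(c,px,z)*1000
    for i in range(1,k):
        if 500<s[i,4]<2500 and np.hypot(*(W[i,:2]-np.array(guess)*1000))<32: print(f,s[i,4],px[i].round(1),W[i,:2].round(1))
E
```

```text
side6 1396 [256.  216.8] [659.3 -40.6]
side6 1392 [248.1 217.7] [682.  -37.4]
side6 1345 [260.2 221.8] [645.3 -22.4]
side6 1627 [252.1 222.7] [668.3 -19.4]
side6 1470 [244.1 223.7] [690.8 -16.2]
side6 1403 [256.3 227.8] [654.1  -1.2]
side6 1477 [248.2 228.8] [676.7   2.1]
```

Emit:
move_arm([
  [0.002,-0.004,0.005,0,0],
  [0.003,-0.005,0.012,0,0],
  [0.003,-0.005,0.018,0,0],
  [0.003,-0.005,0.022,0,0],
  [0.003,-0.005,0.026,0,0],
  [0.003,-0.005,0.03,0,0],
  [0.003,-0.005,0.032,0,0],
  [0.003,-0.005,0.032,0,0],
])

```text
t: 13.67
tcp_pos: [0.5659, -0.0366, 0.079]
tool_rot: [0.997, 0.077, -0.0, -0.0]
force: [-0.9, 0.5, -3.7]
finger_gap: 0.241
```

Run:
```python
from w import *
to([.5654,-.037,.067],8.8); snap('side','side7'); s,_,_=st(); flower('side7',(.67,-.02),s['tcp_pos'][2]-.056+.011)
p,d,c=load('side7'); cv2.imwrite('pics/s7c.png',cv2.resize(p[180:280,190:320,::-1],None,fx=5,fy=5,interpolation=cv2.INTER_CUBIC))
```

```text
t 13.67 tcp [ 0.5659 -0.0366  0.079 ] yaw 8.78 zaxis [-4.e-04  1.e-04 -1.e+00] F [-0.92  0.46 -3.65] M [-0.06  0.22 -0.04] gap 0.241 q [-0.26  0.69  1.71 -0.    0.75  1.16]
UNITS [-0.0013  0.0007  0.0301] twist -0.0006
t 13.72 tcp [ 0.5659 -0.0367  0.0792] yaw 8.78 zaxis [-3.e-04  1.e-04 -1.e+00] F [ 0.36 -0.68 -4.26] M [-0.02  0.2  -0.03] gap 0.238 q [-0.26  0.69  1.7  -0.    0.75  1.16]
side7 1383 [256.  219.8] [660.9 -38.9]
side7 1343 [248.  220.7] [683.9 -35.8]
side7 1410 [260.  224.8] [647.2 -20.6]
side7 1587 [252.  225.7] [670.1 -17.6]
side7 1430 [244.1 226.6] [692.6 -14.6]
side7 1415 [256.3 230.8] [655.7   0.7]
side7 1460 [248.2 231.8] [678.6   3.7]
```

View pics/s7c.png

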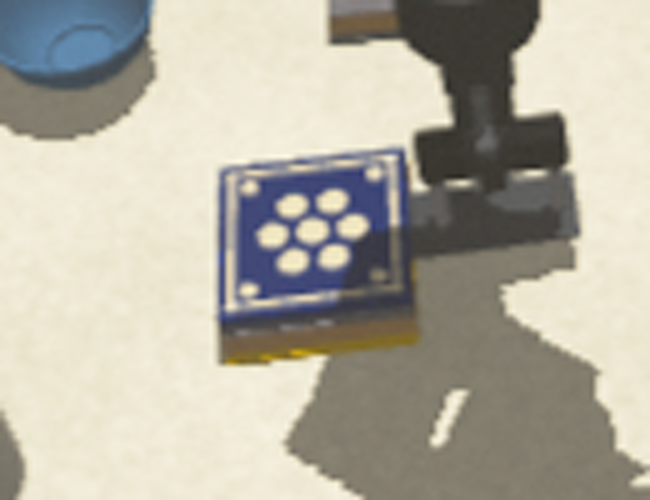

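Emit:
move_arm([
  [-0.001,0,0.003,0,0],
  [-0.001,0,0.006,0,0],
  [-0.001,0,0.009,0,0],
  [-0.001,0,0.012,0,0],
  [-0.001,0,0.016,0,0],
  [-0.001,0,0.021,0,0],
  [-0.001,0,0.027,0,0],
  [-0.001,0,0.031,0,0],
])

```text
t: 14.38
tcp_pos: [0.5657, -0.0367, 0.0667]
tool_rot: [0.997, 0.077, 0.0, 0.0]
force: [0.2, -0.7, -2.9]
finger_gap: 0.245
```

Run:
```python
from w import *
st(); snap('side','side8'); s,_,_=st(); flower('side8',(.67,-.02),.03); snap('wrist','w10')
```

```text
t 14.38 tcp [ 0.5657 -0.0367  0.0667] yaw 8.78 zaxis [ 2.e-04 -0.e+00 -1.e+00] F [ 0.23 -0.69 -2.92] M [-0.01 -0.02  0.  ] gap 0.245 q [-0.26  0.71  1.71  0.    0.72  1.16]
t 14.43 tcp [ 0.5655 -0.0367  0.0664] yaw 8.78 zaxis [-4.e-04  1.e-04 -1.e+00] F [-0.55  0.03 -2.53] M [-0.01  0.03 -0.06] gap 0.243 q [-0.26  0.71  1.71 -0.    0.72  1.16]
side8 1352 [256.2 220.4] [661.1 -39.8]
side8 1345 [248.3 221.3] [683.8 -36.8]
side8 1373 [260.4 225.3] [647.  -21.7]
side8 1592 [252.3 226.3] [669.9 -18.4]
side8 1405 [244.4 227.2] [692.7 -15.7]
side8 1477 [256.5 231.4] [ 6.558e+02 -3.000e-01]
side8 1438 [248.5 232.4] [678.6   2.8]
```

View pics/w10.png

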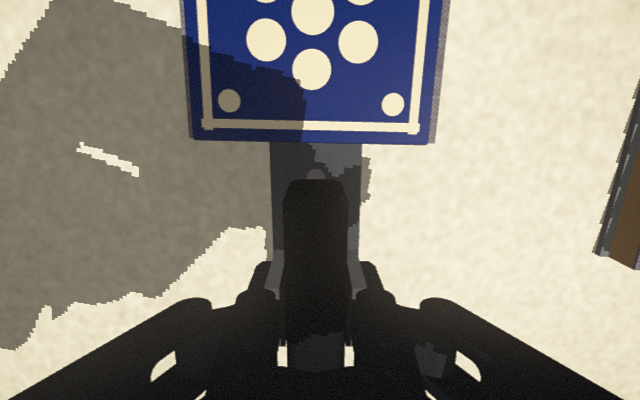

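Emit:
move_arm([
  [-0.01,0,0,0,0],
  [-0.025,0,0,0,0],
  [-0.045,0,0,0,0],
  [-0.07,0,0,0,0],
  [-0.1,0,0,0,0],
  [-0.13,0,0,0,0],
  [-0.16,0,0,0,0],
  [-0.18,0,0,0,0],
])

```text
t: 15.15
tcp_pos: [0.4919, -0.0476, 0.067]
tool_rot: [0.997, 0.076, -0.001, -0.0]
force: [-0.5, -0.5, -3.0]
finger_gap: 0.244
```

Run:
```python
from w import *
st(); snap('side','side9'); flower('side9',(.67,-.02),.03)
```

```text
t 15.15 tcp [ 0.4919 -0.0476  0.067 ] yaw 8.76 zaxis [-2.3e-03  7.0e-04 -1.0e+00] F [-0.52 -0.54 -3.02] M [-0.02 -0.   -0.03] gap 0.244 q [-0.32  0.65  1.89 -0.    0.6   1.1 ]
side9 1320 [256.2 220.4] [661.  -39.8]
side9 1315 [248.3 221.3] [683.8 -36.8]
side9 1357 [260.4 225.4] [646.9 -21.7]
side9 1558 [252.3 226.3] [669.9 -18.5]
side9 1368 [244.4 227.2] [692.7 -15.7]
side9 1446 [256.5 231.4] [ 6.558e+02 -3.000e-01]
side9 1405 [248.5 232.4] [678.5   2.8]
```

Tile is unmoved; continue withdrawing.

Emit:
move_arm([
  [-0.03,0,0,0,0],
  [-0.06,0,0,0,0],
  [-0.09,0,0,0,0],
  [-0.12,0,0,0,0],
  [-0.15,0,0,0,0],
  [-0.17,0,0,0,0],
  [-0.18,0,0,0,0],
  [-0.18,0,0,0,0],
])

```text
t: 15.87
tcp_pos: [0.4226, -0.0587, 0.067]
tool_rot: [0.997, 0.076, -0.0, -0.0]
force: [0.2, -0.1, -2.0]
finger_gap: 0.244
```

Run:
```python
from w import *
to([.425,-.14,.066],0);snap('top','top9')
```

```text
t 15.87 tcp [ 0.4226 -0.0587  0.067 ] yaw 8.74 zaxis [-6.e-04  3.e-04 -1.e+00] F [ 0.22 -0.09 -1.97] M [-0.02  0.04  0.04] gap 0.244 q [-0.4   0.62  2.06  0.    0.46  1.02]
UNITS [-0.025   0.2017  0.0024] twist 0.3051
```

View pics/top9.png

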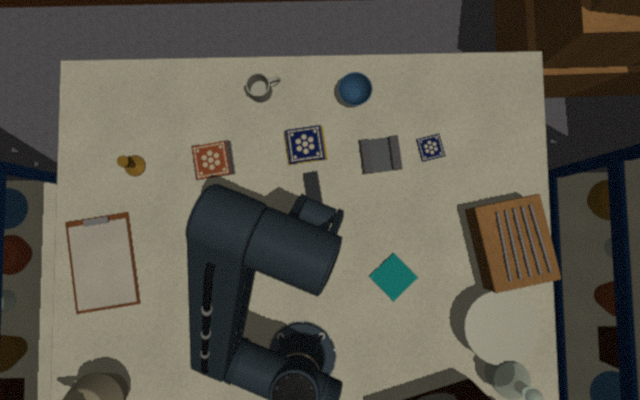

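Emit:
move_arm([
  [-0.01,0.01,0,0.01,0],
  [-0.02,0.04,0,0.05,0],
  [-0.025,0.08,0,0.11,0],
  [-0.025,0.12,0,0.18,0],
  [-0.025,0.16,0,0.24,0],
  [-0.025,0.19,0,0.29,0],
  [-0.025,0.2,0.0,0.305,0],
  [-0.025,0.2,0.01,0.305,0],
])

```text
t: 16.58
tcp_pos: [0.4268, -0.1408, 0.0632]
tool_rot: [1.0, -0.0, 0.001, 0.001]
force: [-0.6, 0.5, -3.7]
finger_gap: 0.247
```

Run:
```python
from w import *
to([.425,-.14,.056],0)
```

```text
t 16.58 tcp [ 0.4268 -0.1408  0.0632] yaw -0.04 zaxis [ 0.0025 -0.0015 -1.    ] F [-0.64  0.47 -3.71] M [ 0.02  0.02 -0.03] gap 0.247 q [-0.57  0.63  2.01  0.    0.49  1.  ]
UNITS [-0.0045 -0.002   0.018 ] twist -0.0012
```

Emit:
move_arm([
  [0,0,0.004,0,0],
  [0,0,0.008,0,0],
  [0,0,0.012,0,0],
  [0,0,0.015,0,0],
  [0,0,0.017,0,0],
  [0,0,0.018,0,0],
  [0,0,0.018,0,0],
  [0,0,0.018,0,0],
])

```text
t: 17.25
tcp_pos: [0.4252, -0.1385, 0.0564]
tool_rot: [1.0, 0.001, -0.0, -0.0]
force: [-1.9, 0.8, 5.7]
finger_gap: 0.245
```

Run:
```python
from w import *
st()
```

```text
t 17.25 tcp [ 0.4252 -0.1385  0.0564] yaw 0.09 zaxis [-4.e-04  5.e-04 -1.e+00] F [-1.85  0.85  5.73] M [0.34 0.13 0.06] gap 0.245 q [-0.57  0.65  2.02  0.    0.48  1.  ]
```

Emit:
move_arm([
  [0,0,0,0,20],
  [0,0,0,0,40],
  [0,0,0,0,60],
  [0,0,0,0,80],
  [0,0,0,0,100],
  [0,0,0,0,100],
  [0,0,0,0,100],
  [0,0,0,0,100],
])

```text
t: 17.92
tcp_pos: [0.4257, -0.1393, 0.0556]
tool_rot: [1.0, 0.0, -0.0, -0.0]
force: [0.5, 0.2, 0.2]
finger_gap: 1.002
```

Emit:
move_arm([
  [0,0,-0.01,0,100],
  [0,0,-0.03,0,100],
  [0,0,-0.07,0,100],
  [0,0,-0.13,0,100],
  [0,0,-0.2,0,100],
  [0,0,-0.27,0,100],
  [0,0,-0.34,0,100],
  [0,0,-0.4,0,100],
])

```text
t: 18.58
tcp_pos: [0.4255, -0.1392, 0.2182]
tool_rot: [1.0, 0.0, 0.001, 0.001]
force: [0.6, -0.7, -0.4]
finger_gap: 1.0
```

Run:
```python
from w import *
st(); snap('side','side10'); snap('top','top10'); flower('side10',(.67,-.02),.03); flower('top10',(.67,-.02),.03)
snap('wrist','w11')
```

```text
t 18.58 tcp [ 0.4255 -0.1392  0.2182] yaw 0.05 zaxis [ 0.0016 -0.001  -1.    ] F [ 0.6  -0.7  -0.44] M [-0.01 -0.06  0.02] gap 1.000 q [-0.57  0.33  1.89 -0.    0.92  1.  ]
side10 1272 [256.2 220.4] [661.1 -39.8]
side10 1264 [248.3 221.3] [683.8 -36.8]
side10 1314 [260.4 225.4] [646.9 -21.7]
side10 1503 [252.3 226.3] [669.9 -18.5]
side10 1325 [244.4 227.2] [692.7 -15.8]
side10 1389 [256.5 231.4] [ 6.558e+02 -3.000e-01]
side10 1349 [248.4 232.4] [678.6   2.8]
top10 1323 [303.5 136.6] [694.4 -17.2]
top10 1357 [310.2 139.2] [685.6 -38.7]
top10 1348 [297.8 141. ] [680.2   1. ]
top10 1508 [304.6 143.5] [671.8 -20.7]
top10 1360 [311.2 146.2] [662.8 -41.7]
top10 1354 [298.8 148.1] [657.3  -2. ]
top10 1341 [305.5 150.7] [648.5 -23.3]
```

View pics/side10.png

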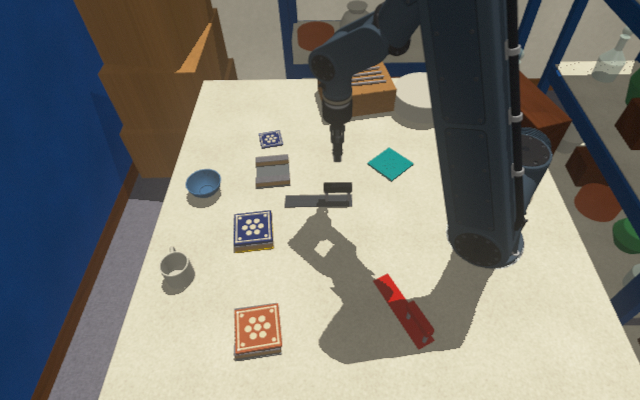

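View pics/w11.png

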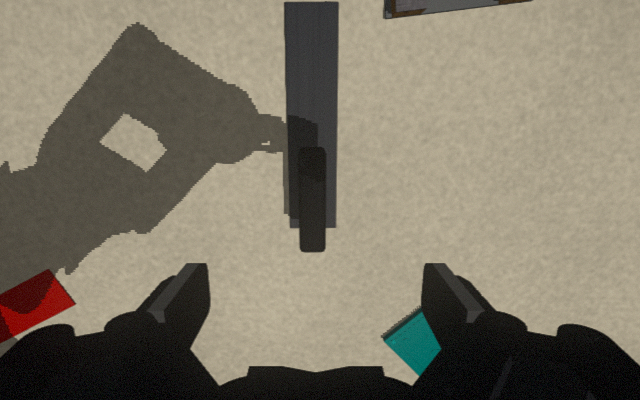

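View pics/top10.png

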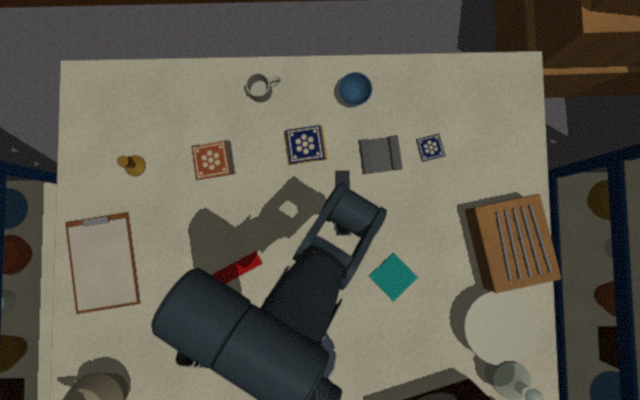

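Run:
```python
from w import *
p,d,c=load('w11'); W=cloud(c,d); print('blade z',[W[r,310,2].round(4) for r in(10,40,70,100)],'table',W[60:120:20,500,2].round(4)); print(manip.sign_off())
```

```text
blade z [np.float64(0.0027), np.float64(0.0032), np.float64(0.002), np.float64(0.0037)] table [-0.0011 -0.0004 -0.0011]
the job is handed in; nothing more can be done
None
```

The blue tile now sits on the yellow stand's two runners, moved there on the steel lifter without the gripper touching it. I handed the job in at about 18.7 s.

**What I did:** I gripped the lifter by its handle and slid the blade down the channel under the tile. I lifted it and carried it level, lowered it onto the runners, and drew the blade straight out. The lifter was then laid on the table between the stand and the empty grey rest, and released with the arm raised clear.

**Last checks:**
- **Centring:** the tile is about 1 mm off the stand's centre in the side view and about 2 mm in the top view. Absolute positions in the two views differ by 2–3 mm, roughly the calibration error, so I compared tile and stand within each view.
- **Squareness:** the tile is turned 7.4–7.6°, against 7.4° for the stand.
- **Withdrawal:** the tile's measured position did not change while the blade was pulled out.
- **Lifter:** depth along the blade reads 2–4 mm, as expected for a 3 mm blade lying flat. By the commanded position it is more than 20 mm from the stand.
- **Brown tile:** the arm went nowhere near it. In the last pictures it looks to be where it started, though I did not measure it.

No check failed. The highest tool force I read was about 6 N, when the lifter was set down.

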